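Clear the inspection bench: hang the carrier basket, sort the tagged modules

TASK

The inspected camera modules have to be put away. First take the empty carrier basket off the reject tray and hang it by its bail across both prongs of the hook; then set every module with a green round tag into a nest of the tray with the green round mark and every module with a red square tag into a nest of the tray with the red square mark, one to a nest, flat on the nest's floor with the tag up. Leave the bottle, the wafer case and the wand where they are.

Things in the scene. Friction and masses are not known exactly. Their poses are not given: they have to be found in the camera images.
- module_1: camera module: aluminium box 40 mm wide, 36 mm high, black lens barrel at its +x end, 76 mm long overall (x -38 to +38 mm; 40 mm wide from x -36 to +26 mm), 150 g, on top a green round tag (passed). Origin: centre of the underside; x towards the lens, y across, z up. Starts on the bench before the robot, tag up, length roughly left-right, lens either way; absent in some runs
- module_2: camera module: aluminium box 40 mm wide, 36 mm high, black lens barrel at its +x end, 76 mm long overall (x -38 to +38 mm; 40 mm wide from x -36 to +26 mm), 150 g, on top a green round tag (passed). Origin: centre of the underside; x towards the lens, y across, z up. Starts on the bench before the robot, tag up, length roughly left-right, lens either way; absent in some runs
- module_3: camera module: aluminium box 40 mm wide, 36 mm high, black lens barrel at its +x end, 76 mm long overall (x -38 to +38 mm; 40 mm wide from x -36 to +26 mm), 150 g, on top a green round tag (passed). Origin: centre of the underside; x towards the lens, y across, z up. Starts on the bench before the robot, tag up, length roughly left-right, lens either way; absent in some runs
- module_4: camera module: aluminium box 40 mm wide, 36 mm high, black lens barrel at its +x end, 76 mm long overall (x -38 to +38 mm; 40 mm wide from x -36 to +26 mm), 150 g, on top a red square tag (rejected). Origin: centre of the underside; x towards the lens, y across, z up. Starts on the bench before the robot, tag up, length roughly left-right, lens either way; absent in some runs
- module_5: camera module: aluminium box 40 mm wide, 36 mm high, black lens barrel at its +x end, 76 mm long overall (x -38 to +38 mm; 40 mm wide from x -36 to +26 mm), 150 g, on top a red square tag (rejected). Origin: centre of the underside; x towards the lens, y across, z up. Starts on the bench before the robot, tag up, length roughly left-right, lens either way; absent in some runs
- module_6: camera module: aluminium box 40 mm wide, 36 mm high, black lens barrel at its +x end, 76 mm long overall (x -38 to +38 mm; 40 mm wide from x -36 to +26 mm), 150 g, on top a red square tag (rejected). Origin: centre of the underside; x towards the lens, y across, z up. Starts on the bench before the robot, tag up, length roughly left-right, lens either way; absent in some runs
- pass_tray: white plastic tray for passed modules, fixed, 66 mm (x) by 290 mm (y) by 14 mm high, with a row of three pockets (nests) along y, each 86 mm (y) by 52 mm (x), 10 mm deep, floor 4 mm above the bench. A tab at the middle of its front (-x) side bears a green round mark. May stand left or right. Origin: centre of its underside
- reject_tray: white plastic tray for rejected modules, fixed, 66 mm (x) by 290 mm (y) by 14 mm high, with a row of three pockets (nests) along y, each 86 mm (y) by 52 mm (x), 10 mm deep, floor 4 mm above the bench. A tab at the middle of its front (-x) side bears a red square mark. May stand left or right. Origin: centre of its underside
- pass_tray_nest1 (a point): centre of the floor of pocket 1 of the pass tray (94 mm to the -y side); axes as the tray's: pocket length along y
- pass_tray_nest2 (a point): centre of the floor of pocket 2 of the pass tray (the middle one); axes as the tray's: pocket length along y
- pass_tray_nest3 (a point): centre of the floor of pocket 3 of the pass tray (94 mm to the +y side); axes as the tray's: pocket length along y
- reject_tray_nest1 (a point): centre of the floor of pocket 1 of the reject tray (94 mm to the -y side); axes as the tray's: pocket length along y
- reject_tray_nest2 (a point): centre of the floor of pocket 2 of the reject tray (the middle one); axes as the tray's: pocket length along y
- reject_tray_nest3 (a point): centre of the floor of pocket 3 of the reject tray (94 mm to the +y side); axes as the tray's: pocket length along y
- basket: empty stainless basket, 76 mm (x) by 110 mm (y) by 45 mm high, 250 g, with a rigid round bail: uprights at y = +-53.5 mm and a level bar, 8 mm thick, along y, axis 130 mm above the underside (81 mm free between rim and bar). Origin: centre of the underside, z up. Starts standing on top of the reject tray, over some nests
- basket_bar (a point): middle of the bail's bar (on its axis), 130 mm above the basket's underside; axes as the basket's, the bar runs along y
- hook: two-pronged hook on a fixed stand at the robot's right: a post 16 mm thick bears two level round prongs, 10 mm thick, at y = +-32 mm, axis 250 mm above the bench, running 110 mm from the post to -x (towards the robot), then turning up 20 mm to open tips (top at 275 mm, 125 mm from the post). Nothing stands above the prongs. Origin: foot of the post, z up
- hook_seat (a point): point midway between the prongs, at the height of their upper side (255 mm above the bench), 62 mm from the post's axis towards the open end, 48 mm short of where the tips begin to turn up; axes as the hook's. A hung bar's axis lies 4 mm above it
- bottle: bystander: white plastic bottle, 60 mm across, 170 mm high; origin: centre of its underside
- wafer_case: bystander: flat round white wafer case, 124 mm across, 26 mm high; origin: centre of its underside
- wand: bystander: black vacuum wand lying along its y, handle 130 mm by 20 mm by 20 mm, with a thin 50 mm steel tube; origin: centre of the handle's underside

How it is judged:
On the way, in this order (a step that is already met when the one before it is completed fails the run):
1. the basket hangs from the hook by its bail, released (x of basket_bar in the frame of hook_seat between -0.05 and 0.05 m and y of basket_bar in the frame of hook_seat between -0.024 and 0.024 m and z of basket_bar in the frame of hook_seat between -0.003 and 0.012 m and angle between basket's own z axis and vertical below 0.3 rad and contact force between basket and hook above 0.5 N and contact force between basket and the fingers below 0.1 N and linear speed of basket below 0.05 m/s), for 0.3 s.
2. every module lies in a nest of the tray that bears the same mark as its tag (((horizontal distance between module_1 and pass_tray_nest1 below 0.015 m and z of module_1 in the frame of pass_tray_nest1 below 0.005 m) or (horizontal distance between module_1 and pass_tray_nest2 below 0.015 m and z of module_1 in the frame of pass_tray_nest2 below 0.005 m) or (horizontal distance between module_1 and pass_tray_nest3 below 0.015 m and z of module_1 in the frame of pass_tray_nest3 below 0.005 m)) and angle between each of module_1, module_2, module_3, module_4, module_5, module_6's own z axis and vertical below 0.12 rad and linear speed of each of module_1, module_2, module_3, module_4, module_5, module_6 below 0.03 m/s and ((horizontal distance between module_2 and pass_tray_nest1 below 0.015 m and z of module_2 in the frame of pass_tray_nest1 below 0.005 m) or (horizontal distance between module_2 and pass_tray_nest2 below 0.015 m and z of module_2 in the frame of pass_tray_nest2 below 0.005 m) or (horizontal distance between module_2 and pass_tray_nest3 below 0.015 m and z of module_2 in the frame of pass_tray_nest3 below 0.005 m)) and ((horizontal distance between module_3 and pass_tray_nest1 below 0.015 m and z of module_3 in the frame of pass_tray_nest1 below 0.005 m) or (horizontal distance between module_3 and pass_tray_nest2 below 0.015 m and z of module_3 in the frame of pass_tray_nest2 below 0.005 m) or (horizontal distance between module_3 and pass_tray_nest3 below 0.015 m and z of module_3 in the frame of pass_tray_nest3 below 0.005 m)) and ((horizontal distance between module_4 and reject_tray_nest1 below 0.015 m and z of module_4 in the frame of reject_tray_nest1 below 0.005 m) or (horizontal distance between module_4 and reject_tray_nest2 below 0.015 m and z of module_4 in the frame of reject_tray_nest2 below 0.005 m) or (horizontal distance between module_4 and reject_tray_nest3 below 0.015 m and z of module_4 in the frame of reject_tray_nest3 below 0.005 m)) and ((horizontal distance between module_5 and reject_tray_nest1 below 0.015 m and z of module_5 in the frame of reject_tray_nest1 below 0.005 m) or (horizontal distance between module_5 and reject_tray_nest2 below 0.015 m and z of module_5 in the frame of reject_tray_nest2 below 0.005 m) or (horizontal distance between module_5 and reject_tray_nest3 below 0.015 m and z of module_5 in the frame of reject_tray_nest3 below 0.005 m)) and ((horizontal distance between module_6 and reject_tray_nest1 below 0.015 m and z of module_6 in the frame of reject_tray_nest1 below 0.005 m) or (horizontal distance between module_6 and reject_tray_nest2 below 0.015 m and z of module_6 in the frame of reject_tray_nest2 below 0.005 m) or (horizontal distance between module_6 and reject_tray_nest3 below 0.015 m and z of module_6 in the frame of reject_tray_nest3 below 0.005 m))), for 0.2 s.
At the end, for the whole second after the job is handed in: The basket hangs at rest, bar across both prongs (within 50 mm of the seat along them, 24 mm sideways, tilt under 0.3 rad), and each module present lies flat (0.12 rad) on the floor (5 mm) of a nest (15 mm from its centre) of the tray bearing its mark (all of step 1 and all of step 2); the robot touches nothing.
It fails at once if the bottle is knocked away (more than 40 mm) or over (distance of bottle from where it was at the start of the episode above 0.04 m or angle between bottle's own z axis and vertical above 0.6 rad).
It fails at once if the wafer case is knocked away (more than 40 mm) or over (distance of wafer_case from where it was at the start of the episode above 0.04 m or angle between wafer_case's own z axis and vertical above 0.6 rad).
It fails at once if the wand is knocked away (more than 40 mm) or over (distance of wand from where it was at the start of the episode above 0.04 m or angle between wand's own z axis and vertical above 0.6 rad).
Of module_1, module_2, module_3, module_4, module_5, module_6 only 5 to 6 are there at a start; the rules pass over those that are not, and their reading is None.
At some moment in a run one of module_1, module_2, module_3, module_4, module_5, module_6 may be knocked a few centimetres aside while the robot is not near it.
It also fails if it takes over 192 s, if anything falls off the work surface, if the arm or the gripper's body presses on something with over 40 N, if the wrist force passes 120 N, or if a joint passes its speed limit or range.

ROBOT

A 6-joint arm with a two-finger parallel gripper is mounted at the origin on the work surface. World frame = base frame: x ahead of the robot, y to its left, z up, the work surface at z = 0. Lengths are in m, angles in rad, forces in N, time in s.
With the tool pointing down it reaches from about 0.35 to 0.95 m from the base axis. Payload 17.4 kg.
Tool frame: the origin (TCP) lies at the very end of the fingers, on their centre line; the grasp point (between the pads) lies 19 mm behind it; z points along the fingers, y is the line along which they close (so a half turn about z gives the same grasp; the last joint's range is limited). The gripper opens to 93 mm and grips with 3 to 60 N. Pads are 15 mm wide; open, the fingers measure 128 mm over their backs; the gripper's body (75 mm by 188 mm) begins 65 mm behind the grasp point.
Start: joints at [1.229, 0.116, 1.442, -0, 1.584, -0.038], TCP at [0.202, 0.644, 0.219] pointing down, gripper open.
Joint ranges: [-2.83, 2.83], [-0.83, 2.19], [0.07, 2.5], [-1.14, 4.28], [0.01, 3], [-2.97, 2.97]. Speed limits (rad/s): [1.89, 1.89, 2.22, 3.14, 3.14, 3.14].

INTERFACE

Orientations are given as [roll, pitch, yaw] about the fixed x, y, z axes, in that order (R = Rz(yaw) Ry(pitch) Rx(roll)).
In Python, from workcell import status, viewer, robot gives the robot as it stands.
- The arm moves only by the tool apply_moves, never from a script. Its argument "increments" is a list of rows, each an object with "rot": the turn, a rotation vector about the tool's x, y, z as a fraction of full scale, a list of three; "dp": the shift along the tool's x, y, z as a fraction of full scale, a list of three; "hand": the closure, from -1 (fully open) to 1 (shut). A call has exactly 5 rows; each row shifts and turns the commanded pose from where the row before left it, along the tool's axes as they then stand; what a row does not reach is not made up. Full scale, the value 1, is 0.1 m for a shift and 45 degrees for a turn. A row lasts 1/8 s, in which the tool goes at most 62.5 mm and 10.7 degrees, less where a joint would pass 70% of its speed; a pose out of reach is approached as far as the arm can. A call with a number of a shift or a turn outside -1 to 1 is refused whole. A call with a gripper value outside its range is refused whole. The fingers move at their own pace and stop on an object; "grip_force" is the grip in N (left out, the last holds). Time passes only in rows, so rows that do not move let the fingers close, or fill a call up. It gives the time, the measured TCP pose, the force, the opening and the grip force at its end, in the units of the state.
- status.get_state(): the state, without advancing time (a new reading comes with each control period).
- viewer.snapshot(name): name is "side" or "top"; returns the picture (384x512x3 uint8, red, green, blue); there is no depth.
- viewer.camera_model(name): a dict with "fx", "fy", "cx", "cy" (pixels), "R" (3x3) and "t" (3): a world point X has camera coordinates R X + t. Camera axes: x right, y down, z forward; pixel columns grow to the right and rows downward; lengths in m; the calibration is good to about 2 mm. A picture is of the moment at which its call begins. camera_model takes no time and is no camera call.
- robot.hand_in(): hands the job in; it is judged then, once.
The state is a dict: "t": time; "joint_positions": joint angles; "dq": joint speeds; "joint_torque": joint torques, N m; "tool_pos": TCP position; "tcp_rot": TCP orientation; "ft_force": force on the tool from outside, world axes, zero at the start; "wrist_torque": the same for the moment, N m; "width": finger opening in m; "gripper_force": force on a finger pad.
Only numpy, scipy, OpenCV 4.12 (cv2) and the standard library are available. Lean on these libraries where they do the work, as an engineer would, in place of code of your own. Each camera call takes 0.05 s, during which the arm holds its last target. There are 200 camera calls.

## Working session

There is one attempt and no reset: what is moved stays moved. The work goes in short steps, Python scripts to look and compute and a tool call to move; the robot and the scene stay as the last step left them, time stands still between calls to the robot, and variables do not carry over. Pictures are saved under pics/ and viewed, at most 14 in all, crops included, and the job is handed in when it is done.

Besides the shell and the picture viewer there is one more tool, called after "Call:" by a JSON object that holds its "name" and its "arguments", one argument or row to a line. apply_moves: Moves the arm, as the interface text tells. Shift numbers are shares of 0.1 m and turn numbers shares of 45 degrees, none past 1 either way. Its arguments: {"type":"object","properties":{"increments":{"type":"array","items":{"type":"object","properties":{"rot":{"type":"array","items":{"type":"number","minimum":-1,"maximum":1}},"dp":{"type":"array","items":{"type":"number","minimum":-1,"maximum":1}},"hand":{"type":"number"}}}},"grip_force":{"type":"number"}},"required":["increments"]}

```bash
mkdir -p pics; ls
python3 - <<'E'
from workcell import status, viewer
import cv2,numpy as np
for n in("side","top"):
    im=viewer.snapshot(n); cv2.imwrite(f"pics/{n}0.png",im[:,:,::-1])
    c=viewer.camera_model(n); print(n,{k:np.round(v,4).tolist() for k,v in c.items()}, "cen",(-np.array(c["R"]).T@np.array(c["t"])).round(3))
print(status.get_state())
E
```

```text
pics
side {'fx': 403.8021, 'fy': 403.8021, 'cx': 251.2947, 'cy': 197.7529, 'R': [[0.9165, -0.3999, 0.0051], [-0.2527, -0.589, -0.7676], [0.31, 0.7022, -0.6409]], 't': [-0.5522, 0.2876, 1.2033]} cen [ 0.206 -0.896  0.995]
top {'fx': 485.9198, 'fy': 485.9198, 'cx': 258.0558, 'cy': 193.224, 'R': [[0.0033, -1.0, -0.0094], [-0.9917, -0.002, -0.1286], [0.1286, 0.0098, -0.9917]], 't': [0.0328, 0.6219, 1.6529]} cen [0.404 0.018 1.719]
{'t': 0.1, 'joint_positions': array([ 1.22922267e+00,  1.16447246e-01,  1.44220633e+00, -1.75374968e-05,
        1.58402113e+00, -3.77898608e-02]), 'dq': array([ 0.00037924, -0.00270331,  0.000522  ,  0.00159839,  0.00105416,
       -0.00061649]), 'joint_torque': array([ 2.55731800e-03, -7.22885156e+01, -6.23873019e+01,  7.82904890e-02,
        2.26092740e-02, -5.35016034e-05]), 'tool_pos': array([0.20185711, 0.64390872, 0.21796791]), 'tcp_rot': array([-3.14051071e+00, -2.33571896e-05,  2.83780863e+00]), 'ft_force': array([-0.22844265,  0.14928722,  0.66089337]), 'wrist_torque': array([ 0.02909993,  0.07091899, -0.01819572]), 'gripper_force': 0.0, 'width': 0.09318109297586352}
```

View pics/top0.png

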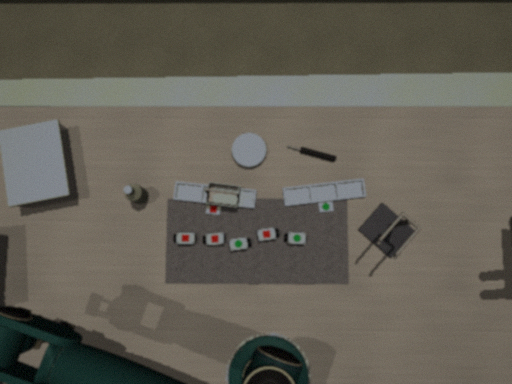

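View pics/side0.png

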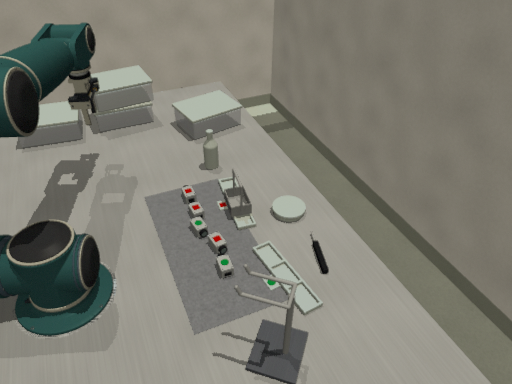

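The top view shows five modules in the row at v≈235-244: red at u≈185, 214 and 267, green at u≈238 and 296. The reject tray with the basket is at about (214,194), the pass tray at (325,192), and the hook at about (385,240). Next I'll take averaged, enlarged crops to measure from.

```bash
cat > h.py <<'E'
from workcell import status, viewer
import cv2,numpy as np
def snap(n,k=4): return np.mean([viewer.snapshot(n).astype(float) for _ in range(k)],0).astype(np.uint8)
CM={n:{k:np.array(v) for k,v in viewer.camera_model(n).items()} for n in("side","top")}
def ray(n,uv):
    c=CM[n]; d=c["R"].T@np.array([(uv[0]-c["cx"])/c["fx"],(uv[1]-c["cy"])/c["fy"],1.]); return -c["R"].T@c["t"],d
def onz(n,uv,z): o,d=ray(n,uv); return o+d*(z-o[2])/d[2]
def tri(uvt,uvs):
    (o1,d1),(o2,d2)=ray("top",uvt),ray("side",uvs)
    A=sum(np.eye(3)-np.outer(d,d)/(d@d) for d in(d1,d2)); b=sum((np.eye(3)-np.outer(d,d)/(d@d))@o for o,d in((o1,d1),(o2,d2)))
    p=np.linalg.solve(A,b); res=[np.linalg.norm(np.cross(p-o,d/np.linalg.norm(d))) for o,d in((o1,d1),(o2,d2))]
    return p,max(res)
def proj(n,X): c=CM[n]; q=c["R"]@X+c["t"]; return np.array([c["fx"]*q[0]/q[2]+c["cx"],c["fy"]*q[1]/q[2]+c["cy"]])
def tags(im):
    f=im.astype(int); r,g,b=f[...,0],f[...,1],f[...,2]; out=[]
    for nm,w in(("R",r-np.maximum(g,b)),("G",g-np.maximum(r,b))):
        m=(w>30).astype(np.uint8); k,l,s,c=cv2.connectedComponentsWithStats(m)
        for i in range(1,k):
            if 8<s[i,4]<300:
                ys,xs=np.where(cv2.dilate((l==i).astype(np.uint8),np.ones((3,3)))>0); ww=np.clip(w[ys,xs],0,None)
                out.append((nm,round((xs*ww).sum()/ww.sum(),2),round((ys*ww).sum()/ww.sum(),2),int(s[i,4])))
    return out
E
python3 - <<'E'
from h import *
T,S=snap("top",6),snap("side",6)
np.save("T.npy",T);np.save("S.npy",S)
for n,im,(x0,y0,x1,y1),s in(("top",T,(165,175,425,285),3),("side",S,(170,160,330,310),4)):
    cr=cv2.resize(im[y0:y1,x0:x1],None,fx=s,fy=s,interpolation=cv2.INTER_CUBIC)
    cv2.imwrite(f"pics/{n}1.png",cv2.convertScaleAbs(cr[:,:,::-1],alpha=1.3))
print(tags(T));print(tags(S))
E
```

```text
[('R', np.float64(212.88), np.float64(208.89), 47), ('R', np.float64(266.14), np.float64(233.69), 50), ('R', np.float64(184.96), np.float64(237.61), 49), ('R', np.float64(214.4), np.float64(238.3), 56), ('G', np.float64(325.48), np.float64(206.13), 33), ('G', np.float64(296.61), np.float64(237.65), 36), ('G', np.float64(237.92), np.float64(243.36), 39)]
[('R', np.float64(187.79), np.float64(190.34), 29), ('R', np.float64(222.24), np.float64(204.29), 31), ('R', np.float64(195.48), np.float64(206.74), 36), ('R', np.float64(216.68), np.float64(238.16), 46), ('G', np.float64(197.91), np.float64(222.3), 30), ('G', np.float64(224.19), np.float64(261.65), 39), ('G', np.float64(270.74), np.float64(282.27), 35)]
```

View pics/top1.png

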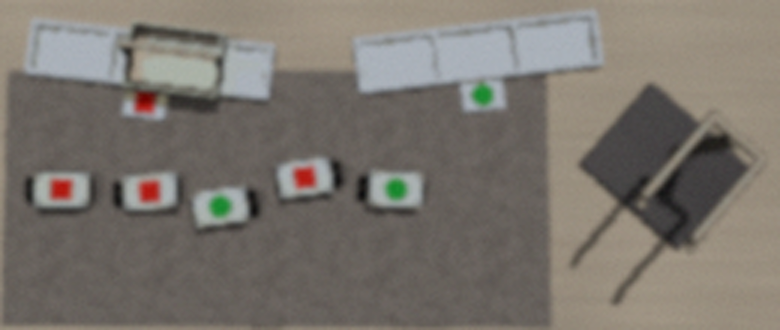

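View pics/side1.png

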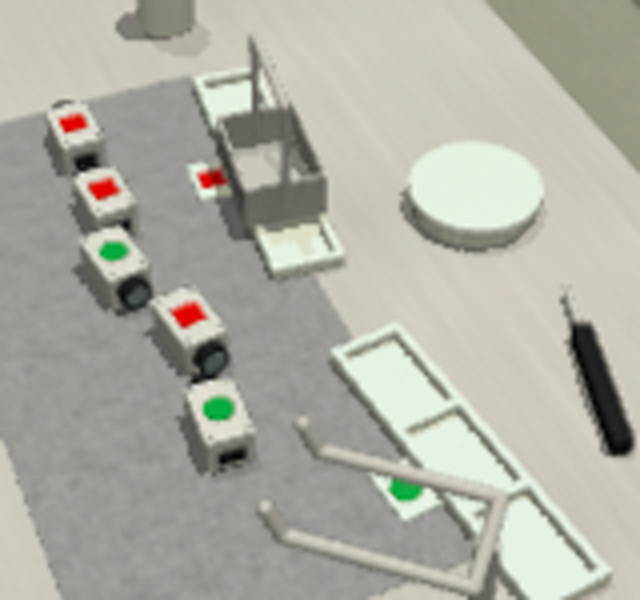

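The enlarged top crop shows the lens sides: the two left reds and the rightmost green point left (+y), the other two right. Crop scale is 3, offset (165,175). In the side crop (scale 4, offset (170,160)), the bail bar runs from about (253,38) to (288,140), and the prongs run from (505,495) and (475,580) to elbows at (325,452) and (285,535). One more zoom on the basket and hook, plus the numeric fit.

```bash
cat >> h.py <<'E'
def blobs(im,mask,lo,hi,z):
    k,l,s,c=cv2.connectedComponentsWithStats(mask.astype(np.uint8)); out=[]
    for i in range(1,k):
        if lo<s[i,4]<hi:
            r=cv2.minAreaRect(np.argwhere(l==i)[:,::-1].astype(np.float32)); P=np.array([onz("top",p,z)[:2] for p in cv2.boxPoints(r)])
            e=P[1]-P[0],P[2]-P[1]; L=max(e,key=np.linalg.norm); a=np.degrees(np.arctan2(L[1],L[0]))%180
            out.append((P.mean(0).round(4),round(float(a),1),sorted(np.linalg.norm(x).round(3) for x in e)))
    return out
def modrects(T):
    big=cv2.resize(T,None,fx=4,fy=4,interpolation=cv2.INTER_CUBIC); out=[]
    for nm,u,v,_ in tags(T):
        x0,y0=int(u)-20,int(v)-16; cr=cv2.resize(T[y0:y0+33,x0:x0+41],None,fx=8,fy=8,interpolation=cv2.INTER_CUBIC).astype(int)
        mx=cr.max(2); m=(mx>135).astype(np.uint8); n,l,s,c=cv2.connectedComponentsWithStats(m)
        i=l[int((v-y0+.5)*8),int((u-x0+.5)*8)]; 
        pts=np.argwhere(l==i)[:,::-1].astype(np.float32)
        r=cv2.minAreaRect(pts); bp=(cv2.boxPoints(r)+.5)/8-.5+[x0,y0]
        P=np.array([onz("top",p,.034)[:2] for p in bp]); e=P[1]-P[0],P[2]-P[1]; L=max(e,key=np.linalg.norm)
        out.append((nm,onz("top",(u,v),.036)[:2].round(4),P.mean(0).round(4),round(float(np.degrees(np.arctan2(L[1],L[0]))%180),1),sorted(np.linalg.norm(x).round(3) for x in e)))
    return out
E
python3 - <<'E'
from h import *
T=np.load("T.npy");S=np.load("S.npy")
for m in modrects(T): print(*m)
# tag heights: best pairing
for a in tags(T):
    p=min((tri(a[1:3],b[1:3]) for b in tags(S) if b[0]==a[0]),key=lambda q:q[1]); print(a[0],p[0].round(4),round(p[1],4))
w=(T.min(2)>140)
w=cv2.morphologyEx(cv2.morphologyEx(w.astype(np.uint8),cv2.MORPH_CLOSE,np.ones((3,3))),cv2.MORPH_OPEN,np.ones((13,13)))
print("trays",*blobs(T,w,500,4000,.014),sep="\n")
f=lambda x,y:(165+x/3,175+y/3); g=lambda x,y:(170+x/4,160+y/4)
for n,a,b in(("postA",(715,115),(505,495)),("postB",(757,158),(475,580)),("tipA",(645,200),(300,422)),("tipB",(695,240),(265,505))):
    print(n,*tri(f(*a),g(*b)))
def z(im,x0,y0,x1,y1,s): return cv2.resize(im[y0:y1,x0:x1],None,fx=s,fy=s,interpolation=cv2.INTER_CUBIC)
A=z(T,170,175,270,220,8);B=z(T,370,205,425,260,8);C=z(S,215,160,265,230,6)
o=np.zeros((800,800,3),np.uint8);o[:360,:800]=A;o[360:800,:440]=B;o[370:790,460:760]=C
o=cv2.resize(o,(600,600),interpolation=cv2.INTER_AREA); cv2.imwrite("pics/z.png",cv2.convertScaleAbs(o[:,:,::-1],alpha=1.3))
E
```

```text
R [0.567  0.1917] [0.5706 0.195 ] 90.1 [np.float64(0.115), np.float64(0.143)]
R [0.4814 0.0061] [0.4823 0.0056] 148.6 [np.float64(0.011), np.float64(0.026)]
R [0.4671 0.2868] [0.4713 0.2882] 3.3 [np.float64(0.01), np.float64(0.014)]
R [0.465  0.1848] [0.4664 0.1865] 90.1 [np.float64(0.113), np.float64(0.142)]
G [ 0.5776 -0.2001] [ 0.5785 -0.1986] 90.1 [np.float64(0.115), np.float64(0.143)]
G [ 0.4681 -0.099 ] [ 0.4706 -0.097 ] 90.1 [np.float64(0.113), np.float64(0.142)]
G [0.4479 0.1034] [0.4494 0.1067] 90.2 [np.float64(0.113), np.float64(0.142)]
R [0.5694 0.1949 0.0058] 0.0006
R [0.4809 0.0062 0.0379] 0.0004
R [0.4664 0.2866 0.0377] 0.0006
R [0.4644 0.1848 0.0379] 0.0005
G [ 0.5799 -0.204   0.0029] 0.0012
G [ 0.4677 -0.0988  0.0379] 0.0003
G [0.4474 0.1034 0.038 ] 0.0004
trays
postA [ 0.53463818 -0.40621392  0.25476552] 0.0009535757978362106
postB [ 0.4926606  -0.44805962  0.25131982] 0.0018962774014370527
tipA [ 0.44521746 -0.32738277  0.27553933] 0.002756519438702473
tipB [ 0.40535734 -0.37483957  0.27582261] 0.0037591828286545033
```

View pics/z.png

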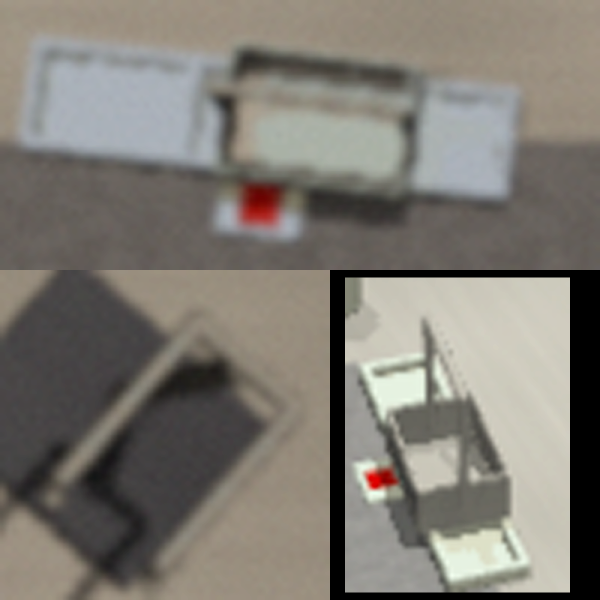

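Zoomed picture: the bar runs in the top view from about (204.9,188.9) to (239.6,190.9). The hook prongs run from (402.1,213.8) to (378.8,242.1) and from (417.9,227.1) to (395.4,254.6), so the hook is yawed about -41°. I'll start with the wrist turn, then refine from the saved pictures.

Call:
{"name": "apply_moves", "arguments": {
  "increments": [
    {"rot":[0,0,0.22],"dp":[0,0,-0.1],"hand":-1},
    {"rot":[0,0,0.22],"dp":[0,0,-0.1],"hand":-1},
    {"rot":[0,0,0.22],"dp":[0,0,-0.1],"hand":-1},
    {"rot":[0,0,0.22],"dp":[0,0,-0.1],"hand":-1},
    {"rot":[0,0,0.22],"dp":[0,0,-0.1],"hand":-1}
  ]
}}

```text
t: 1.32
tool_pos: [0.2019, 0.6441, 0.269]
tcp_rot: [3.142, -0.0, 1.968]
ft_force: [0.6, 0.2, 0.3]
width: 0.0927
gripper_force: 0.0
```

```bash
cat >> h.py <<'E'
def sub(T,uv,w,h,s=8):
    x0,y0=int(uv[0]-w/2),int(uv[1]-h/2); cr=cv2.resize(T[y0:y0+h,x0:x0+w],None,fx=s,fy=s,interpolation=cv2.INTER_CUBIC)
    return cr.astype(int),lambda p:(np.array(p)+.5)/s-.5+[x0,y0]
def rectat(T,uv,w,h,mask,z,s=8,openk=0):
    cr,back=sub(T,uv,w,h,s); m=mask(cr).astype(np.uint8)
    if openk: m=cv2.morphologyEx(m,cv2.MORPH_OPEN,np.ones((openk,openk),np.uint8))
    n,l,st,c=cv2.connectedComponentsWithStats(m); i=1+st[1:,4].argmax()
    P=np.array([onz("top",back(p),z)[:2] for p in cv2.boxPoints(cv2.minAreaRect(np.argwhere(l==i)[:,::-1].astype(np.float32)))])
    e=P[1]-P[0],P[2]-P[1]; L=max(e,key=np.linalg.norm)
    return P.mean(0).round(4),round(float(np.degrees(np.arctan2(L[1],L[0]))%180),1),[round(float(np.linalg.norm(x)),3) for x in e]
E
python3 - <<'E'
from h import *
T=np.load("T.npy");S=np.load("S.npy")
print("px tray",T[190,340],"mat",T[265,250],"table",T[150,350],"modwhite",T[232,262],T[239,180],"rim",T[182,225])
for th in(105,120,135):
  print(th)
  for nm,u,v,_ in tags(T):
    if v>215:
        print(nm,onz("top",(u,v),.036)[:2].round(4),*rectat(T,(u,v),36,26,lambda c:c.max(2)>th,.034))
  for uv in((325,192),(214,195)):
    print("tray",*rectat(T,uv,100,44,lambda c:(c[...,2]>th)&(c[...,2]-c[...,0]>-4),.014,4,openk=50 if uv[0]>300 else 1))
b=[onz("top",p,.144) for p in((204.9,188.9),(239.6,190.9))]; print("bar",b,[proj("side",x) for x in b])
E
```

```text
px tray [130 136 142] mat [82 78 72] table [115 106  96] modwhite [127 104 105] [129 130 126] rim [117 109  98]
105
R [0.4814 0.0061] [0.4822 0.0063] 97.7 [0.06, 0.04]
R [0.4671 0.2868] [0.4671 0.287 ] 90.2 [0.06, 0.037]
R [0.465  0.1848] [0.465  0.1844] 96.5 [0.059, 0.039]
G [ 0.4681 -0.099 ] [ 0.4688 -0.099 ] 89.2 [0.038, 0.058]
G [0.4479 0.1034] [0.4485 0.1036] 98.6 [0.06, 0.04]
tray [ 0.6287 -0.1947] 96.9 [0.281, 0.069]
tray [0.6309 0.2756] 83.5 [0.066, 0.118]
120
R [0.4814 0.0061] [0.482  0.0063] 98.7 [0.056, 0.034]
R [0.4671 0.2868] [0.4667 0.2869] 89.5 [0.034, 0.057]
R [0.465  0.1848] [0.4654 0.1845] 95.7 [0.055, 0.034]
G [ 0.4681 -0.099 ] [ 0.4683 -0.0991] 88.1 [0.034, 0.054]
G [0.4479 0.1034] [0.4485 0.1034] 98.4 [0.056, 0.035]
tray [ 0.6139 -0.1033] 90.1 [0.053, 0.087]
tray [0.6319 0.2766] 83.5 [0.065, 0.116]
135
R [0.4814 0.0061] [0.4823 0.0056] 148.6 [0.026, 0.011]
R [0.4671 0.2868] [0.4655 0.3087] 5.8 [0.006, 0.019]
R [0.465  0.1848] [0.4666 0.1637] 0.7 [0.008, 0.023]
G [ 0.4681 -0.099 ] [ 0.4692 -0.0799] 177.5 [0.026, 0.01]
G [0.4479 0.1034] [0.4512 0.0836] 17.0 [0.011, 0.027]Traceback (most recent call last):
  File "<stdin>", line 10, in <module>
  File "h.py", line 48, in rectat
    n,l,st,c=cv2.connectedComponentsWithStats(m); i=1+st[1:,4].argmax()
                                                      ~~~~~~~~~~~~~~~^^
ValueError: attempt to get argmax of an empty sequence
```

Run:
```python
from h import *
T=np.load("T.npy")
for nm,uv,ang in(("pass",(325,192),96.9),("rej",(214,193),83.5)):
    cr,back=sub(T,uv,96,40,4)
    for th in (108,114):
        m=(cr[...,2]>th)&(cr[...,2]-cr[...,0]>-4); m=cv2.morphologyEx(m.astype(np.uint8),cv2.MORPH_OPEN,np.ones((9,9)))
        P=np.array([onz("top",back(p),.014)[:2] for p in np.argwhere(m)[:,::-1][::3]])
        for a in (ang-1,ang,ang+1):
            y=np.array([np.cos(np.radians(a)),np.sin(np.radians(a))]); x=np.array([y[1],-y[0]])
            q=np.c_[P@x,P@y]; lo,hi=q[:,1].min(),q[:,1].max(); mid=(lo+hi)/2
            # back/front edges at slices away from tab
            ed=[]
            for s in(-.13,-.1,-.07,.07,.1,.13):
                z=q[abs(q[:,1]-mid-s)<.006][:,0]; ed.append((z.min(),z.max()))
            ed=np.array(ed); cx=ed.mean(1); print(nm,th,a,"len",round(hi-lo,4),"w",(ed[:,1]-ed[:,0]).round(3),"mids",cx.round(4),"centre",(x*np.median(cx)+y*mid).round(4))
b=[onz("top",p,.144) for p in((204.9,188.9),(239.6,190.9))]; print("bar",np.round(b,4),[proj("side",x).round(1) for x in b])
r=[onz("top",(170+x/6-.42,175+y/6-.42),.059)[:2].round(4) for x,y in((240,48),(425,70),(410,195),(225,172))]; print("rim",r,np.mean(r,0))
```

```text
pass 108 95.9 len 0.2911 w [0.065 0.065 0.065 0.065 0.065 0.064] mids [0.6103 0.6094 0.6092 0.6068 0.6056 0.6053] centre [ 0.6317 -0.1981]
pass 108 96.9 len 0.2907 w [0.065 0.065 0.065 0.066 0.065 0.065] mids [0.6034 0.6031 0.6034 0.6034 0.6027 0.6031] centre [ 0.6316 -0.1979]
pass 108 97.9 len 0.2911 w [0.065 0.066 0.065 0.066 0.065 0.065] mids [0.5963 0.5967 0.5971 0.5998 0.5996 0.6005] centre [ 0.6316 -0.1981]
pass 114 95.9 len 0.2902 w [0.053 0.053 0.054 0.065 0.056 0.064] mids [0.6051 0.6045 0.6046 0.607  0.6018 0.6054] centre [ 0.6286 -0.1989]
pass 114 96.9 len 0.2899 w [0.055 0.053 0.063 0.065 0.054 0.064] mids [0.5987 0.5982 0.6033 0.6035 0.5979 0.6032] centre [ 0.6294 -0.1986]
pass 114 97.9 len 0.2897 w [0.055 0.054 0.063 0.065 0.054 0.064] mids [0.5916 0.5916 0.5972 0.5999 0.5948 0.6006] centre [ 0.6293 -0.1985]
rej 108 82.5 len 0.2909 w [0.065 0.065 0.011 0.065 0.064 0.064] mids [0.5952 0.5943 0.5864 0.59   0.5892 0.5886] centre [0.6197 0.1897]
rej 108 83.5 len 0.2909 w [0.065 0.064 0.011 0.065 0.064 0.064] mids [0.5975 0.5974 0.5898 0.5959 0.5956 0.5955] centre [0.6212 0.1893]
rej 108 84.5 len 0.2908 w [0.065 0.064 0.011 0.065 0.064 0.064] mids [0.5994 0.6001 0.5929 0.6016 0.6018 0.6022] centre [0.6218 0.1891]
rej 114 82.5 len 0.2892 w [0.065 0.054 0.011 0.064 0.065 0.053] mids [0.5953 0.5897 0.5864 0.5901 0.5893 0.5828] centre [0.6196 0.19  ]
rej 114 83.5 len 0.2888 w [0.065 0.054 0.011 0.064 0.065 0.053] mids [0.5976 0.5926 0.5898 0.5959 0.5957 0.5897] centre [0.6196 0.1901]
rej 114 84.5 len 0.2891 w [0.064 0.054 0.011 0.064 0.065 0.052] mids [0.5996 0.5953 0.5929 0.6015 0.6019 0.5964] centre [0.6191 0.1902]
bar [[0.6223 0.2077 0.144 ]
 [0.6159 0.0939 0.144 ]] [array([233.4, 169.2]), array([244. , 187.7])]
rim [array([0.6562, 0.2021]), array([0.6435, 0.0953]), array([0.5712, 0.1033]), array([0.5842, 0.2096])] [0.613775 0.152575]
```

```bash
cat > plan.py <<'E'
import numpy as np
def plan(start,wps):
    p=np.array(start,float)
    for w in wps:
        w=np.array(w,float); r=(p[3]-w[3])/(np.pi/4); d=w[:3]-p[:3]; c,s=np.cos(w[3]),np.sin(w[3])
        t=np.array([d[0]*c+d[1]*s,d[0]*s-d[1]*c,-d[2]])*10
        print(w.round(3),"rot",round(r,2),"dp",t.round(2),"norm",round(np.linalg.norm(t),2)); p=w
E
python3 - <<'E'
from plan import *
yb=1.457;yh=.848
plan((.2019,.6441,.269,1.968),[(.616,.152,.269,yb),(.616,.152,.125,yb),(.616,.152,.281,yb),(.616,.152,.281,yh),(.374,-.306,.281,yh),(.46,-.382,.281,yh),(.46,-.382,.24,yh)])
E
```

```text
[0.616 0.152 0.269 1.457] rot 0.65 dp [-4.42  4.67 -0.  ] norm 6.43
[0.616 0.152 0.125 1.457] rot 0.0 dp [0.   0.   1.44] norm 1.44
[0.616 0.152 0.281 1.457] rot 0.0 dp [ 0.    0.   -1.56] norm 1.56
[0.616 0.152 0.281 0.848] rot 0.78 dp [ 0.  0. -0.] norm 0.0
[ 0.374 -0.306  0.281  0.848] rot 0.0 dp [-5.04  1.21 -0.  ] norm 5.18
[ 0.46  -0.382  0.281  0.848] rot 0.0 dp [-0.    1.15 -0.  ] norm 1.15
[ 0.46  -0.382  0.24   0.848] rot 0.0 dp [0.   0.   0.41] norm 0.41
```

Call:
{"name": "apply_moves", "arguments": {
  "increments": [
    {"rot":[0,0,0.22],"dp":[0,0,0],"hand":-1},
    {"rot":[0,0,0.22],"dp":[0,0,0],"hand":-1},
    {"rot":[0,0,0.21],"dp":[0,0,0],"hand":-1},
    {"rot":[0,0,0],"dp":[-0.37,0.39,0],"hand":-1},
    {"rot":[0,0,0],"dp":[-0.37,0.39,0],"hand":-1}
  ]
}}

```text
t: 1.95
tool_pos: [0.272, 0.5613, 0.2684]
tcp_rot: [-3.142, 0.0, 1.464]
ft_force: [0.3, 0.5, 0.5]
width: 0.0931
gripper_force: 0.0
```

Call:
{"name": "apply_moves", "arguments": {
  "increments": [
    {"rot":[0,0,0],"dp":[-0.37,0.39,0],"hand":-1},
    {"rot":[0,0,0],"dp":[-0.37,0.39,0],"hand":-1},
    {"rot":[0,0,0],"dp":[-0.37,0.39,0],"hand":-1},
    {"rot":[0,0,0],"dp":[-0.37,0.39,0],"hand":-1},
    {"rot":[0,0,0],"dp":[-0.37,0.39,0],"hand":-1}
  ]
}}

```text
t: 2.58
tool_pos: [0.4465, 0.3558, 0.2689]
tcp_rot: [3.141, -0.0, 1.463]
ft_force: [-0.0, 0.6, -0.5]
width: 0.0932
gripper_force: 0.0
```

Call:
{"name": "apply_moves", "arguments": {
  "increments": [
    {"rot":[0,0,0],"dp":[-0.37,0.39,0],"hand":-1},
    {"rot":[0,0,0],"dp":[-0.37,0.39,0],"hand":-1},
    {"rot":[0,0,0],"dp":[-0.37,0.39,0],"hand":-1},
    {"rot":[0,0,0],"dp":[-0.37,0.39,0],"hand":-1},
    {"rot":[0,0,0],"dp":[-0.35,0.38,0],"hand":-1}
  ]
}}

```text
t: 3.2
tool_pos: [0.6198, 0.1529, 0.2688]
tcp_rot: [3.141, -0.0, 1.463]
ft_force: [0.6, -0.8, -0.4]
width: 0.0928
gripper_force: 0.0
```

Call:
{"name": "apply_moves", "arguments": {
  "increments": [
    {"hand":-1,"dp":[0,0,0],"rot":[0,0,0]},
    {"hand":-1,"dp":[0,0,0],"rot":[0,0,0]},
    {"hand":-1,"dp":[0,0,0],"rot":[0,0,0]},
    {"hand":0,"dp":[0,0,0],"rot":[0,0,0]},
    {"hand":0,"dp":[0,0,0],"rot":[0,0,0]}
  ]
}}

```text
t: 3.82
tool_pos: [0.6186, 0.1551, 0.2688]
tcp_rot: [3.141, -0.0, 1.464]
ft_force: [0.6, 0.9, 1.1]
width: 0.0775
gripper_force: 0.0
```

Call:
{"name": "apply_moves", "arguments": {
  "increments": [
    {"hand":0,"dp":[-0.03,0,0.36],"rot":[0,0,0]},
    {"hand":0,"dp":[0,0,0.36],"rot":[0,0,0]},
    {"hand":0,"dp":[0,0,0.36],"rot":[0,0,0]},
    {"hand":0,"dp":[0,0,0.36],"rot":[0,0,0]},
    {"hand":0,"dp":[0,0,0],"rot":[0,0,0]}
  ],
  "grip_force": 30
}}

```text
t: 4.45
tool_pos: [0.6172, 0.1515, 0.1222]
tcp_rot: [-3.137, 0.001, 1.464]
ft_force: [-0.4, 0.3, 0.2]
width: 0.0465
gripper_force: 0.0
```

Call:
{"name": "apply_moves", "arguments": {
  "increments": [
    {"hand":1,"dp":[0,0,0],"rot":[0,0,0]},
    {"hand":1,"dp":[0,0,0],"rot":[0,0,0]},
    {"hand":1,"dp":[0,0,0],"rot":[0,0,0]},
    {"hand":1,"dp":[0,0,0],"rot":[0,0,0]},
    {"hand":1,"dp":[0,0,0],"rot":[0,0,0]}
  ]
}}

```text
t: 5.08
tool_pos: [0.6186, 0.1516, 0.125]
tcp_rot: [3.141, -0.0, 1.463]
ft_force: [-2.3, -0.5, 2.8]
width: 0.007
gripper_force: 30.0
```

Call:
{"name": "apply_moves", "arguments": {
  "increments": [
    {"hand":1,"dp":[0,0,0],"rot":[0,0,0]},
    {"hand":1,"dp":[0,0,0],"rot":[0,0,0]},
    {"hand":1,"dp":[0,0,0],"rot":[0,0,0]},
    {"hand":1,"dp":[0,0,0],"rot":[0,0,0]},
    {"hand":1,"dp":[0,0,0],"rot":[0,0,0]}
  ]
}}

```text
t: 5.7
tool_pos: [0.6186, 0.1516, 0.125]
tcp_rot: [3.141, -0.0, 1.463]
ft_force: [-2.5, -0.0, 5.4]
width: 0.0071
gripper_force: 30.0
```

Call:
{"name": "apply_moves", "arguments": {
  "increments": [
    {"hand":1,"dp":[0,0,-0.2],"rot":[0,0,0]},
    {"hand":1,"dp":[0,0,-0.35],"rot":[0,0,0]},
    {"hand":1,"dp":[0,0,-0.4],"rot":[0,0,0]},
    {"hand":1,"dp":[0,0,-0.35],"rot":[0,0,0]},
    {"hand":1,"dp":[0,0,-0.26],"rot":[0,0,0]}
  ]
}}

```text
t: 6.32
tool_pos: [0.6185, 0.1516, 0.2835]
tcp_rot: [3.14, -0.0, 1.463]
ft_force: [0.0, -0.5, -1.8]
width: 0.0072
gripper_force: 30.0
```

Call:
{"name": "apply_moves", "arguments": {
  "increments": [
    {"hand":1,"dp":[0,0,0],"rot":[0,0,0.2]},
    {"hand":1,"dp":[0,0,0],"rot":[0,0,0.2]},
    {"hand":1,"dp":[0,0,0],"rot":[0,0,0.2]},
    {"hand":1,"dp":[0,0,0],"rot":[0,0,0.18]},
    {"hand":1,"dp":[0,0,0],"rot":[0,0,0]}
  ]
}}

```text
t: 6.95
tool_pos: [0.6185, 0.1516, 0.2814]
tcp_rot: [3.141, -0.0, 0.852]
ft_force: [-0.1, -0.3, -2.6]
width: 0.0067
gripper_force: 30.0
```

Run:
```python
from h import *
from plan import plan
s=status.get_state(); p=s["tool_pos"]; print(p,s["tcp_rot"],s["ft_force"])
plan((*p,s["tcp_rot"][2]),[(.374,-.306,.281,.848),(.46,-.382,.281,.848)])
S=snap("side",2); cv2.imwrite("pics/s2.png",S[:,:,::-1])
```

```text
[0.61847971 0.15155119 0.28137572] [ 3.14135963e+00 -2.55004067e-04  8.51511367e-01] [-0.076852   -0.30998563 -2.59841969]
[ 0.374 -0.306  0.281  0.848] rot 0.0 dp [-5.05  1.19  0.  ] norm 5.19
[ 0.46  -0.382  0.281  0.848] rot 0.0 dp [-0.    1.15 -0.  ] norm 1.15
```

View pics/s2.png

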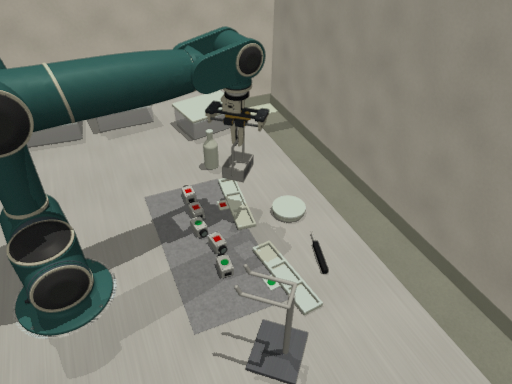

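The side view shows the basket hanging level in the grip at about (237,165). Next I carry it to a point in front of the prong tips.

Call:
{"name": "apply_moves", "arguments": {
  "increments": [
    {"hand":1,"dp":[-0.15,0.04,0],"rot":[0,0,0]},
    {"hand":1,"dp":[-0.3,0.07,0],"rot":[0,0,0]},
    {"hand":1,"dp":[-0.39,0.09,0],"rot":[0,0,0]},
    {"hand":1,"dp":[-0.39,0.09,0],"rot":[0,0,0]},
    {"hand":1,"dp":[-0.39,0.09,0],"rot":[0,0,0]}
  ]
}}

```text
t: 7.68
tool_pos: [0.539, 0.0031, 0.2808]
tcp_rot: [3.141, 0.0, 0.852]
ft_force: [1.0, -0.2, -3.7]
width: 0.0071
gripper_force: 30.0
```

Call:
{"name": "apply_moves", "arguments": {
  "increments": [
    {"hand":1,"dp":[-0.39,0.09,0],"rot":[0,0,0]},
    {"hand":1,"dp":[-0.39,0.09,0],"rot":[0,0,0]},
    {"hand":1,"dp":[-0.39,0.09,0],"rot":[0,0,0]},
    {"hand":1,"dp":[-0.39,0.09,0],"rot":[0,0,0]},
    {"hand":1,"dp":[-0.39,0.09,0],"rot":[0,0,0]}
  ]
}}

```text
t: 8.3
tool_pos: [0.444, -0.1729, 0.2809]
tcp_rot: [3.141, 0.0, 0.852]
ft_force: [0.3, -0.2, -3.0]
width: 0.0071
gripper_force: 30.0
```

Call:
{"name": "apply_moves", "arguments": {
  "increments": [
    {"hand":1,"dp":[-0.39,0.09,0],"rot":[0,0,0]},
    {"hand":1,"dp":[-0.39,0.09,0],"rot":[0,0,0]},
    {"hand":1,"dp":[-0.39,0.09,0],"rot":[0,0,0]},
    {"hand":1,"dp":[-0.2,0.05,0],"rot":[0,0,0]},
    {"hand":1,"dp":[-0.1,0.03,0],"rot":[0,0,0]}
  ]
}}

```text
t: 8.93
tool_pos: [0.3737, -0.306, 0.2808]
tcp_rot: [3.141, 0.0, 0.85]
ft_force: [-0.3, 0.6, -2.9]
width: 0.0067
gripper_force: 30.0
```

Call:
{"name": "apply_moves", "arguments": {
  "increments": [
    {"hand":1,"dp":[0,0,0],"rot":[0,0,0]},
    {"hand":1,"dp":[0,0,0],"rot":[0,0,0]},
    {"hand":1,"dp":[0,0,0],"rot":[0,0,0]},
    {"hand":1,"dp":[0,0,0],"rot":[0,0,0]},
    {"hand":1,"dp":[0,0,0],"rot":[0,0,0]}
  ]
}}

```text
t: 9.55
tool_pos: [0.375, -0.3049, 0.2807]
tcp_rot: [3.142, -0.0, 0.851]
ft_force: [-0.3, 0.3, -2.3]
width: 0.007
gripper_force: 30.0
```

Run:
```python
from h import *
from plan import plan
s=status.get_state(); p=s["tool_pos"]; print(p,s["tcp_rot"],s["ft_force"])
plan((*p,s["tcp_rot"][2]),[(.46,-.382,.281,s["tcp_rot"][2])])
S=snap("side",3)[210:350,190:340];T=snap("top",3)[170:290,340:460]
o=np.zeros((560,1080,3),np.uint8)
o[:,:600]=cv2.resize(S,None,fx=4,fy=4,interpolation=2);o[:480,600:]=cv2.resize(T,None,fx=4,fy=4,interpolation=2)
o=cv2.resize(o,(800,415),interpolation=3);cv2.imwrite("pics/s3.png",cv2.convertScaleAbs(o[:,:,::-1],alpha=1.3))
```

```text
[ 0.37502843 -0.30493051  0.28065892] [ 3.14157798e+00 -1.76587061e-05  8.51215025e-01] [-0.34666029  0.27033878 -2.26998573]
[ 0.46  -0.382  0.281  0.851] rot 0.0 dp [-0.02  1.15 -0.  ] norm 1.15
```

View pics/s3.png

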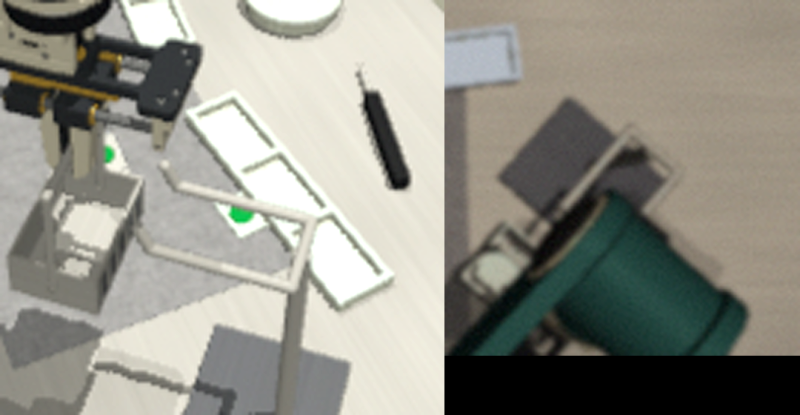

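The crop shows the basket just in front of both prong tips, with its rim below them and the bar above. I'll move in along the prongs, then lower.

Call:
{"name": "apply_moves", "arguments": {
  "increments": [
    {"hand":1,"dp":[0,0.15,0],"rot":[0,0,0]},
    {"hand":1,"dp":[0,0.3,0],"rot":[0,0,0]},
    {"hand":1,"dp":[0,0.3,0],"rot":[0,0,0]},
    {"hand":1,"dp":[0,0.25,0],"rot":[0,0,0]},
    {"hand":1,"dp":[0,0.15,0],"rot":[0,0,0]}
  ]
}}

```text
t: 10.48
tool_pos: [0.4625, -0.382, 0.2799]
tcp_rot: [-3.141, 0.0, 0.851]
ft_force: [-0.6, 0.3, -2.7]
width: 0.0065
gripper_force: 30.0
```

Call:
{"name": "apply_moves", "arguments": {
  "increments": [
    {"hand":1,"dp":[0,0,0],"rot":[0,0,0]},
    {"hand":1,"dp":[0,0,0.1],"rot":[0,0,0]},
    {"hand":1,"dp":[0,0,0.15],"rot":[0,0,0]},
    {"hand":1,"dp":[0,0,0.1],"rot":[0,0,0]},
    {"hand":1,"dp":[0,0,0.05],"rot":[0,0,0]}
  ]
}}

```text
t: 11.1
tool_pos: [0.461, -0.3807, 0.2397]
tcp_rot: [-3.141, -0.0, 0.851]
ft_force: [0.7, -0.1, -3.1]
width: 0.0071
gripper_force: 30.0
```

Run:
```python
from h import *
s=status.get_state(); p=s["tool_pos"]; print(p,s["tcp_rot"],s["ft_force"],s["wrist_torque"])
S=snap("side",3)[210:350,190:340]
cv2.imwrite("pics/s4.png",cv2.convertScaleAbs(cv2.resize(S,None,fx=4,fy=4,interpolation=2)[:,:,::-1],alpha=1.3))
```

```text
[ 0.4610144  -0.38068312  0.23968174] [-3.14079306e+00 -2.43081341e-05  8.50721332e-01] [ 0.74609683 -0.13304606 -3.08767555] [-0.08826118  0.14678943  0.04491871]
```

View pics/s4.png

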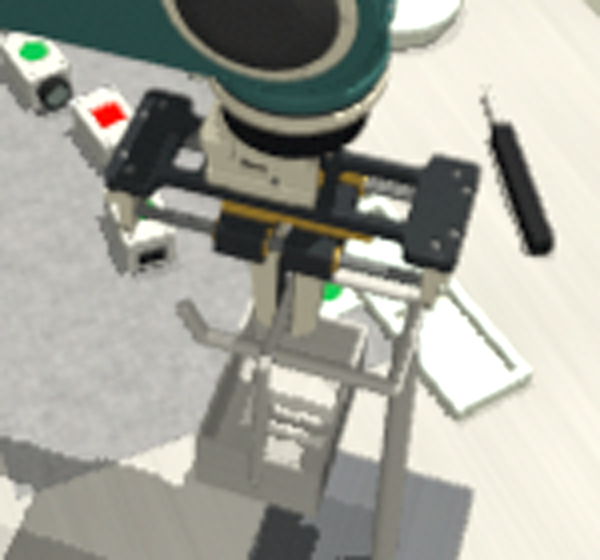

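The bar is over the front prong and the basket is inside, but the fingers still carry its weight (fz about -3 N). I'll lower in small steps.

Call:
{"name": "apply_moves", "arguments": {
  "increments": [
    {"hand":1,"dp":[0,0,0.01],"rot":[0,0,0]},
    {"hand":1,"dp":[0,0,0.01],"rot":[0,0,0]},
    {"hand":1,"dp":[0,0,0.01],"rot":[0,0,0]},
    {"hand":1,"dp":[0,0,0],"rot":[0,0,0]},
    {"hand":1,"dp":[0,0,0],"rot":[0,0,0]}
  ]
}}

```text
t: 11.88
tool_pos: [0.4615, -0.3811, 0.2388]
tcp_rot: [3.14, 0.0, 0.851]
ft_force: [-2.4, 1.1, 4.1]
width: 0.007
gripper_force: 30.0
```

The prongs now carry it. I'll open partly (the post is near) and lift clear.

Call:
{"name": "apply_moves", "arguments": {
  "increments": [
    {"hand":0.5,"dp":[0,0,0],"rot":[0,0,0]},
    {"hand":0.5,"dp":[0,0,0],"rot":[0,0,0]},
    {"hand":0.5,"dp":[0,0,0],"rot":[0,0,0]},
    {"hand":0.5,"dp":[0,0,0],"rot":[0,0,0]},
    {"hand":0.5,"dp":[0,0,0],"rot":[0,0,0]}
  ]
}}

```text
t: 12.5
tool_pos: [0.4613, -0.381, 0.2376]
tcp_rot: [-3.142, 0.0, 0.851]
ft_force: [-0.3, -1.0, 0.1]
width: 0.0233
gripper_force: 0.0
```

Call:
{"name": "apply_moves", "arguments": {
  "increments": [
    {"hand":0.5,"dp":[0,0,-0.1],"rot":[0,0,0]},
    {"hand":0.5,"dp":[0,0,-0.2],"rot":[0,0,0]},
    {"hand":0.5,"dp":[0,0,-0.3],"rot":[0,0,0]},
    {"hand":0.5,"dp":[0,0,-0.3],"rot":[0,0,0]},
    {"hand":0.5,"dp":[0,0,-0.1],"rot":[0,0,0]}
  ]
}}

```text
t: 13.12
tool_pos: [0.4616, -0.3812, 0.3409]
tcp_rot: [3.138, -0.0, 0.851]
ft_force: [-0.1, -0.5, -0.2]
width: 0.0234
gripper_force: 0.0
```

Run:
```python
from h import *
from plan import plan
s=status.get_state(); p=s["tool_pos"]; print(p,s["tcp_rot"],s["ft_force"],s["width"])
S=snap("side",3);np.save("S2.npy",S)
cv2.imwrite("pics/s5.png",cv2.convertScaleAbs(cv2.resize(S[150:350,180:340],None,fx=3,fy=3,interpolation=2)[:,:,::-1],alpha=1.3))
# picks: tool y across the module (yaw = module axis angle; box centre), z .016 ; nests
d=np.radians
P={"c":(.4687,.-0) } if 0 else None
tp,yp=np.array([.6316,-.198]),d(96.9); tr,yr=np.array([.6214,.1893]),d(83.8)
for nm,c,a in(("pass",tp,yp),("rej",tr,yr)):
    for k in(-1,0,1): print(nm,k+2,(c+.094*k*np.array([np.cos(a),np.sin(a)])).round(4))
```

```text
File "<stdin>", line 8
    P={"c":(.4687,.-0) } if 0 else None
                  ^
SyntaxError: invalid syntax
```

```bash
cat > look.py <<'E'
from h import *
from plan import plan
d=np.radians
C={"pass":(np.array([.6316,-.198]),d(96.9)),"rej":(np.array([.6214,.1893]),d(83.8))}
def place(tray,k,lens):  # box-centre target, lens=+1 toward +y
    c,a=C[tray]; y=np.array([np.cos(a),np.sin(a)]); return (c+y*(.094*(k-2)-.005*lens)).round(4),round(a,3)
def st():
    s=status.get_state(); print("t",round(s["t"],2),"tcp",s["tool_pos"].round(4),"rot",s["tcp_rot"].round(3),"F",s["ft_force"].round(1),"w",round(s["width"],4)); return (*s["tool_pos"],s["tcp_rot"][2])
def mods():
    T,S=snap("top",2),snap("side",2)
    for nm,u,v,_ in tags(T):
        q=onz("top",(u,v),.036)
        try: print("top",nm,q[:2].round(4),*rectat(T,(u,v),36,26,lambda c:c.max(2)>110,.034))
        except Exception: pass
    for nm,u,v,_ in tags(S): print("side",nm,onz("side",(u,v),.0375)[:2].round(4))
    return T,S
E
python3 - <<'E'
from look import *
p=st(); T,S=mods()
cv2.imwrite("pics/s5.png",cv2.convertScaleAbs(cv2.resize(S[150:350,180:340],None,fx=3,fy=3,interpolation=2)[:,:,::-1],alpha=1.3))
for a in(("pass",3,1),("pass",2,-1),("rej",3,1),("rej",2,1),("rej",1,-1)): print(a,*place(*a))
p=(p[0],p[1],.339,p[3])
q,a=place("pass",3,1)
m=(.4687,-.0990); am=d(88.8)
plan(p,[(*m,.339,am),(*m,.12,am),(*m,.015,am),(*m,.075,am),(*q,.075,a),(*q,.019,a),(*q,.12,a)])
E
```

```text
t 13.12 tcp [ 0.4616 -0.3812  0.3409] rot [ 3.138 -0.     0.851] F [-0.1 -0.5 -0.2] w 0.0234
top R [0.5679 0.1917] [0.5829 0.1969] 90.1 [0.126, 0.069]
top R [0.4814 0.0062] [0.4823 0.0065] 97.4 [0.061, 0.04]
top R [0.4671 0.2867] [0.4671 0.287 ] 90.2 [0.061, 0.038]
top R [0.465  0.1848] [0.4653 0.1845] 95.9 [0.059, 0.04]
top G [ 0.5775 -0.2   ] [ 0.5919 -0.1971] 90.1 [0.067, 0.125]
top G [ 0.4681 -0.099 ] [ 0.4687 -0.0991] 89.4 [0.039, 0.058]
top G [0.4479 0.1034] [0.4487 0.1035] 98.3 [0.061, 0.04]
side R [0.4658 0.2869]
side R [0.5516 0.1652]
side R [0.464  0.1853]
side R [0.4805 0.0066]
side G [0.4471 0.104 ]
side G [ 0.4675 -0.0985]
side G [ 0.5685 -0.2304]
('pass', 3, 1) [ 0.6209 -0.1096] 1.691
('pass', 2, -1) [ 0.631 -0.193] 1.691
('rej', 3, 1) [0.631  0.2778] 1.463
('rej', 2, 1) [0.6209 0.1843] 1.463
('rej', 1, -1) [0.6118 0.1008] 1.463
[ 0.469 -0.099  0.339  1.55 ] rot -0.89 dp [ 2.82  0.01 -0.  ] norm 2.82
[ 0.469 -0.099  0.12   1.55 ] rot 0.0 dp [0.   0.   2.19] norm 2.19
[ 0.469 -0.099  0.015  1.55 ] rot 0.0 dp [0.   0.   1.05] norm 1.05
[ 0.469 -0.099  0.075  1.55 ] rot 0.0 dp [ 0.   0.  -0.6] norm 0.6
[ 0.621 -0.11   0.075  1.691] rot -0.18 dp [-0.29  1.5  -0.  ] norm 1.53
[ 0.621 -0.11   0.019  1.691] rot 0.0 dp [0.   0.   0.56] norm 0.56
[ 0.621 -0.11   0.12   1.691] rot 0.0 dp [ 0.    0.   -1.01] norm 1.01
```

View pics/s5.png

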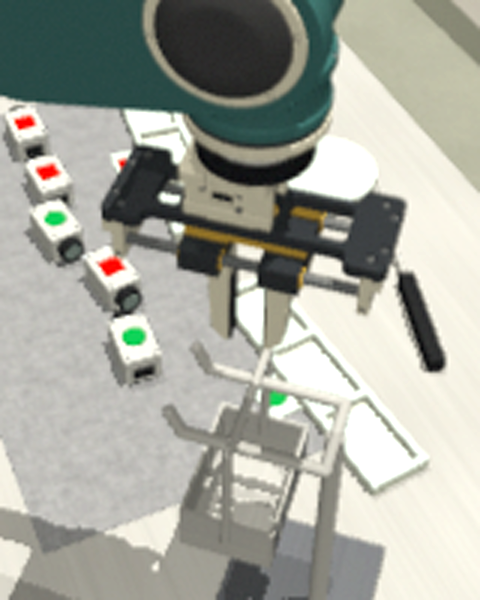

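The basket now hangs by its bail across both prongs (bar at about (265,360) to (225,470) in the crop), released. All five modules are unmoved. First pick is the right-hand green module.

Call:
{"name": "apply_moves", "arguments": {
  "increments": [
    {"hand":0.5,"dp":[0,0,0],"rot":[0,0,-0.22]},
    {"hand":0.5,"dp":[0,0,0],"rot":[0,0,-0.22]},
    {"hand":0.5,"dp":[0,0,0],"rot":[0,0,-0.22]},
    {"hand":0.5,"dp":[0,0,0],"rot":[0,0,-0.23]},
    {"hand":0.5,"dp":[0.4,0,0],"rot":[0,0,0]}
  ]
}}

```text
t: 13.95
tool_pos: [0.4618, -0.3416, 0.3354]
tcp_rot: [-3.139, -0.002, 1.551]
ft_force: [1.2, 0.8, 0.9]
width: 0.0234
gripper_force: 0.0
```

Call:
{"name": "apply_moves", "arguments": {
  "increments": [
    {"hand":-1,"dp":[0.5,0,0],"rot":[0,0,0]},
    {"hand":-1,"dp":[0.5,0,0],"rot":[0,0,0]},
    {"hand":-1,"dp":[0.5,0,0],"rot":[0,0,0]},
    {"hand":-1,"dp":[0.5,0,0],"rot":[0,0,0]},
    {"hand":-1,"dp":[0.42,0,0],"rot":[0,0,0]}
  ]
}}

```text
t: 14.58
tool_pos: [0.4668, -0.0973, 0.3365]
tcp_rot: [-3.14, -0.0, 1.55]
ft_force: [0.0, -0.2, 0.4]
width: 0.0687
gripper_force: 0.0
```

Call:
{"name": "apply_moves", "arguments": {
  "increments": [
    {"hand":-0.4,"dp":[0,0,0.44],"rot":[0,0,0]},
    {"hand":-0.4,"dp":[0,0,0.44],"rot":[0,0,0]},
    {"hand":-0.4,"dp":[0,0,0.44],"rot":[0,0,0]},
    {"hand":-0.4,"dp":[0,0,0.44],"rot":[0,0,0]},
    {"hand":-0.4,"dp":[0,0,0.44],"rot":[0,0,0]}
  ]
}}

```text
t: 15.2
tool_pos: [0.4665, -0.0988, 0.115]
tcp_rot: [-3.14, -0.0, 1.55]
ft_force: [0.2, -0.0, -0.7]
width: 0.0651
gripper_force: 0.0
```

Call:
{"name": "apply_moves", "arguments": {
  "increments": [
    {"hand":-0.4,"dp":[0,0,0],"rot":[0,0,0]},
    {"hand":-0.4,"dp":[0,0,0],"rot":[0,0,0]},
    {"hand":-0.4,"dp":[0,0,0],"rot":[0,0,0]},
    {"hand":-0.4,"dp":[0,0,0],"rot":[0,0,0]},
    {"hand":-0.4,"dp":[0,0,0],"rot":[0,0,0]}
  ]
}}

```text
t: 15.82
tool_pos: [0.4675, -0.0991, 0.1182]
tcp_rot: [3.141, 0.0, 1.55]
ft_force: [0.4, 0.2, 0.4]
width: 0.0654
gripper_force: 0.0
```

Call:
{"name": "apply_moves", "arguments": {
  "increments": [
    {"hand":-0.4,"dp":[0,0.01,0.3],"rot":[0,0,0]},
    {"hand":-0.4,"dp":[0,0,0.35],"rot":[0,0,0]},
    {"hand":-0.4,"dp":[0,0,0.25],"rot":[0,0,0]},
    {"hand":-0.4,"dp":[0,0,0.13],"rot":[0,0,0]},
    {"hand":-0.4,"dp":[0,0,0],"rot":[0,0,0]}
  ],
  "grip_force": 25
}}

```text
t: 16.45
tool_pos: [0.4681, -0.099, 0.0144]
tcp_rot: [-3.141, -0.0, 1.55]
ft_force: [-0.7, 0.5, -0.4]
width: 0.0653
gripper_force: 0.0
```

Call:
{"name": "apply_moves", "arguments": {
  "increments": [
    {"hand":1,"dp":[0,0,0],"rot":[0,0,0]},
    {"hand":1,"dp":[0,0,0],"rot":[0,0,0]},
    {"hand":1,"dp":[0,0,0],"rot":[0,0,0]},
    {"hand":1,"dp":[0,0,0],"rot":[0,0,0]},
    {"hand":1,"dp":[0,0,0],"rot":[0,0,0]}
  ]
}}

```text
t: 17.08
tool_pos: [0.4686, -0.0991, 0.0152]
tcp_rot: [3.141, 0.0, 1.55]
ft_force: [-2.0, 0.2, 6.3]
width: 0.0402
gripper_force: 24.8
```

Call:
{"name": "apply_moves", "arguments": {
  "increments": [
    {"hand":1,"dp":[0,0,-0.1],"rot":[0,0,0]},
    {"hand":1,"dp":[0,0,-0.2],"rot":[0,0,0]},
    {"hand":1,"dp":[0,0,-0.2],"rot":[0,0,0]},
    {"hand":1,"dp":[0,0,-0.1],"rot":[0,0,-0.18]},
    {"hand":1,"dp":[0,0,0],"rot":[0,0,0]}
  ]
}}

```text
t: 17.7
tool_pos: [0.4686, -0.0991, 0.0756]
tcp_rot: [3.14, 0.001, 1.691]
ft_force: [-0.5, 0.2, -1.6]
width: 0.04
gripper_force: 24.7
```

Run:
```python
from look import *
p=st(); q,a=place("pass",3,1); plan(p,[(*q,p[2],a),(*q,.019,a)])
```

```text
t 17.7 tcp [ 0.4686 -0.0991  0.0756] rot [3.140e+00 1.000e-03 1.691e+00] F [-0.5  0.2 -1.6] w 0.04
[ 0.621 -0.11   0.076  1.691] rot -0.0 dp [-0.29  1.5  -0.  ] norm 1.53
[ 0.621 -0.11   0.019  1.691] rot 0.0 dp [0.   0.   0.57] norm 0.57
```

Call:
{"name": "apply_moves", "arguments": {
  "increments": [
    {"hand":1,"dp":[-0.03,0.2,0],"rot":[0,0,0]},
    {"hand":1,"dp":[-0.07,0.35,0],"rot":[0,0,0]},
    {"hand":1,"dp":[-0.08,0.4,0],"rot":[0,0,0]},
    {"hand":1,"dp":[-0.07,0.35,0],"rot":[0,0,0]},
    {"hand":1,"dp":[-0.04,0.2,0],"rot":[0,0,0]}
  ]
}}

```text
t: 18.32
tool_pos: [0.6217, -0.1098, 0.0735]
tcp_rot: [-3.14, -0.001, 1.687]
ft_force: [0.3, 0.1, -1.0]
width: 0.0403
gripper_force: 24.7
```

Call:
{"name": "apply_moves", "arguments": {
  "increments": [
    {"hand":1,"dp":[0,0,0],"rot":[0,0,0]},
    {"hand":1,"dp":[0,0,0.2],"rot":[0,0,0]},
    {"hand":1,"dp":[0,0,0.2],"rot":[0,0,0]},
    {"hand":1,"dp":[0,0,0.1],"rot":[0,0,0]},
    {"hand":1,"dp":[0,0,0],"rot":[0,0,0]}
  ]
}}

```text
t: 18.95
tool_pos: [0.62, -0.1097, 0.0235]
tcp_rot: [-3.14, -0.001, 1.691]
ft_force: [0.2, -1.1, -2.2]
width: 0.0399
gripper_force: 24.7
```

Call:
{"name": "apply_moves", "arguments": {
  "increments": [
    {"hand":1,"dp":[0,0,0.02],"rot":[0,0,0]},
    {"hand":1,"dp":[0,0,0.02],"rot":[0,0,0]},
    {"hand":1,"dp":[0,0,0.02],"rot":[0,0,0]},
    {"hand":1,"dp":[0,0,0.01],"rot":[0,0,0]},
    {"hand":1,"dp":[0,0,0],"rot":[0,0,0]}
  ]
}}

```text
t: 19.58
tool_pos: [0.6209, -0.1099, 0.0192]
tcp_rot: [3.141, 0.0, 1.691]
ft_force: [-7.6, 1.2, 13.8]
width: 0.0401
gripper_force: 24.8
```

Call:
{"name": "apply_moves", "arguments": {
  "increments": [
    {"hand":-0.4,"dp":[0,0,0],"rot":[0,0,0]},
    {"hand":-0.4,"dp":[0,0,0],"rot":[0,0,0]},
    {"hand":-0.4,"dp":[0,0,0],"rot":[0,0,0]},
    {"hand":-0.4,"dp":[0,0,0],"rot":[0,0,0]},
    {"hand":-0.4,"dp":[0,0,-0.05],"rot":[0,0,0]}
  ]
}}

```text
t: 20.2
tool_pos: [0.6204, -0.1098, 0.0224]
tcp_rot: [-3.141, -0.0, 1.691]
ft_force: [0.6, 0.4, -0.3]
width: 0.0653
gripper_force: 0.0
```

Call:
{"name": "apply_moves", "arguments": {
  "increments": [
    {"hand":-0.4,"dp":[0,0,-0.2],"rot":[0,0,0]},
    {"hand":-0.4,"dp":[0,0,-0.3],"rot":[0,0,0]},
    {"hand":-0.4,"dp":[0,0,-0.3],"rot":[0,0,0]},
    {"hand":-0.4,"dp":[0,0,-0.15],"rot":[0,0,0]},
    {"hand":-0.4,"dp":[0,0,0],"rot":[0,0,0]}
  ]
}}

```text
t: 20.82
tool_pos: [0.6211, -0.1099, 0.119]
tcp_rot: [3.14, 0.001, 1.691]
ft_force: [-0.2, -0.4, -0.7]
width: 0.0651
gripper_force: 0.0
```

Run:
```python
from look import *
p=st(); T,S=mods()
m=(.4486,.1035); plan(p,[(*m,.119,d(98.4))])
```

```text
t 20.82 tcp [ 0.6211 -0.1099  0.119 ] rot [3.140e+00 1.000e-03 1.691e+00] F [-0.2 -0.4 -0.7] w 0.0651
top R [0.5679 0.1917] [0.5827 0.1969] 90.1 [0.126, 0.07]
top R [0.4814 0.0056] [0.481  0.0135] 95.0 [0.047, 0.041]
top R [0.467  0.2867] [0.4671 0.2867] 90.2 [0.038, 0.062]
top R [0.465  0.1848] [0.4656 0.1845] 92.9 [0.059, 0.041]
top G [0.4476 0.1034] [0.4485 0.1035] 98.7 [0.061, 0.04]
side R [0.4658 0.2869]
side R [0.5579 0.16  ]
side R [0.464  0.1853]
side R [0.4806 0.0066]
side G [0.4471 0.1039]
side G [ 0.6208 -0.1057]
side G [ 0.5686 -0.2301]
[0.449 0.104 0.119 1.717] rot -0.03 dp [ 2.36 -1.39  0.  ] norm 2.74
```

Call:
{"name": "apply_moves", "arguments": {
  "increments": [
    {"hand":-0.4,"dp":[0,0,0],"rot":[0,0,-0.03]},
    {"hand":-0.4,"dp":[0.4,-0.24,0],"rot":[0,0,0]},
    {"hand":-0.4,"dp":[0.5,-0.29,0],"rot":[0,0,0]},
    {"hand":-0.4,"dp":[0.5,-0.29,0],"rot":[0,0,0]},
    {"hand":-0.4,"dp":[0.5,-0.29,0],"rot":[0,0,0]}
  ]
}}

```text
t: 21.65
tool_pos: [0.4822, 0.0634, 0.1172]
tcp_rot: [-3.141, -0.0, 1.715]
ft_force: [0.2, 0.4, -0.3]
width: 0.065
gripper_force: 0.0
```

Call:
{"name": "apply_moves", "arguments": {
  "increments": [
    {"hand":-0.4,"dp":[0.46,-0.28,0],"rot":[0,0,0]},
    {"hand":-0.4,"dp":[0,0,0],"rot":[0,0,0]},
    {"hand":-0.4,"dp":[0,0,0],"rot":[0,0,0]},
    {"hand":-0.4,"dp":[0,0,0],"rot":[0,0,0]},
    {"hand":-0.4,"dp":[0,0,0],"rot":[0,0,0]}
  ]
}}

```text
t: 22.28
tool_pos: [0.4496, 0.1032, 0.1174]
tcp_rot: [-3.141, 0.0, 1.714]
ft_force: [0.5, -0.6, -0.2]
width: 0.0653
gripper_force: 0.0
```

Call:
{"name": "apply_moves", "arguments": {
  "increments": [
    {"hand":-0.4,"dp":[0,0,0.3],"rot":[0,0,0]},
    {"hand":-0.4,"dp":[0,0,0.35],"rot":[0,0,0]},
    {"hand":-0.4,"dp":[0,0,0.25],"rot":[0,0,0]},
    {"hand":-0.4,"dp":[0,0,0.12],"rot":[0,0,0]},
    {"hand":-0.4,"dp":[0,0,0],"rot":[0,0,0]}
  ]
}}

```text
t: 22.9
tool_pos: [0.4492, 0.1035, 0.0154]
tcp_rot: [-3.14, 0.0, 1.714]
ft_force: [0.4, 0.0, 1.2]
width: 0.0652
gripper_force: 0.0
```

Call:
{"name": "apply_moves", "arguments": {
  "increments": [
    {"hand":1,"dp":[0,0,0],"rot":[0,0,0]},
    {"hand":1,"dp":[0,0,0],"rot":[0,0,0]},
    {"hand":1,"dp":[0,0,0],"rot":[0,0,0]},
    {"hand":1,"dp":[0,0,0],"rot":[0,0,0]},
    {"hand":1,"dp":[0,0,0],"rot":[0,0,0]}
  ]
}}

```text
t: 23.52
tool_pos: [0.4495, 0.1039, 0.0162]
tcp_rot: [3.141, -0.0, 1.715]
ft_force: [-1.9, -0.2, 7.0]
width: 0.0396
gripper_force: 25.0
```

Call:
{"name": "apply_moves", "arguments": {
  "increments": [
    {"hand":1,"dp":[0,0,-0.1],"rot":[0,0,0]},
    {"hand":1,"dp":[0,0,-0.2],"rot":[0,0,0]},
    {"hand":1,"dp":[0,0,-0.25],"rot":[0,0,0]},
    {"hand":1,"dp":[0,0,-0.2],"rot":[0,0,0.03]},
    {"hand":1,"dp":[0,0,0],"rot":[0,0,0]}
  ]
}}

```text
t: 24.15
tool_pos: [0.45, 0.1039, 0.0922]
tcp_rot: [3.139, -0.0, 1.69]
ft_force: [-0.8, 0.8, -2.3]
width: 0.0394
gripper_force: 25.0
```

Call:
{"name": "apply_moves", "arguments": {
  "increments": [
    {"hand":1,"dp":[-0.2,0.09,0],"rot":[0,0,0]},
    {"hand":1,"dp":[-0.4,0.18,0],"rot":[0,0,0]},
    {"hand":1,"dp":[-0.5,0.23,0],"rot":[0,0,0]},
    {"hand":1,"dp":[-0.5,0.23,0],"rot":[0,0,0]},
    {"hand":1,"dp":[-0.5,0.23,0],"rot":[0,0,0]}
  ]
}}

```text
t: 24.78
tool_pos: [0.5701, -0.0948, 0.0894]
tcp_rot: [-3.141, -0.0, 1.691]
ft_force: [0.4, 0.3, -0.5]
width: 0.0406
gripper_force: 25.0
```

Call:
{"name": "apply_moves", "arguments": {
  "increments": [
    {"hand":1,"dp":[-0.5,0.23,0],"rot":[0,0,0]},
    {"hand":1,"dp":[-0.36,0.17,0],"rot":[0,0,0]},
    {"hand":1,"dp":[-0.2,0.09,0],"rot":[0,0,0]},
    {"hand":1,"dp":[0,0,0],"rot":[0,0,0]},
    {"hand":1,"dp":[0,0,0],"rot":[0,0,0]}
  ]
}}

```text
t: 25.4
tool_pos: [0.6307, -0.1916, 0.0903]
tcp_rot: [-3.141, -0.001, 1.692]
ft_force: [-0.0, 0.6, -1.1]
width: 0.04
gripper_force: 25.0
```

Run:
```python
from look import *
p=st(); T,S=mods()
q,a=place("pass",2,-1); plan(p,[(*q,p[2],a),(*q,.019,a)])
```

```text
t 25.4 tcp [ 0.6307 -0.1916  0.0903] rot [-3.141e+00 -1.000e-03  1.692e+00] F [-0.   0.6 -1.1] w 0.04
top R [0.568  0.1917] [0.5827 0.1969] 90.1 [0.126, 0.07]
top R [0.4814 0.0062] [0.4822 0.0064] 97.7 [0.061, 0.041]
top R [0.4671 0.2867] [0.4671 0.2867] 90.2 [0.062, 0.038]
top R [0.465  0.1848] [0.4652 0.1844] 95.5 [0.06, 0.04]
top G [ 0.6208 -0.1104] [ 0.6256 -0.0926] 90.1 [0.097, 0.091]
side R [0.4658 0.2869]
side R [0.558 0.16 ]
side R [0.464  0.1853]
side R [0.4805 0.0066]
side G [ 0.6271 -0.1117]
side G [ 0.6659 -0.1314]
side G [ 0.5689 -0.2302]
[ 0.631 -0.193  0.09   1.691] rot 0.0 dp [-0.01  0.   -0.  ] norm 0.01
[ 0.631 -0.193  0.019  1.691] rot 0.0 dp [0.   0.   0.71] norm 0.71
```

Call:
{"name": "apply_moves", "arguments": {
  "increments": [
    {"hand":1,"dp":[-0.01,0,0.25],"rot":[0,0,0]},
    {"hand":1,"dp":[0,0,0.25],"rot":[0,0,0]},
    {"hand":1,"dp":[0,0,0.12],"rot":[0,0,0]},
    {"hand":1,"dp":[0,0,0.04],"rot":[0,0,0]},
    {"hand":1,"dp":[0,0,0.02],"rot":[0,0,0]}
  ]
}}

```text
t: 26.22
tool_pos: [0.6316, -0.1935, 0.0234]
tcp_rot: [3.141, 0.0, 1.691]
ft_force: [0.5, 0.1, -1.4]
width: 0.04
gripper_force: 25.0
```

Call:
{"name": "apply_moves", "arguments": {
  "increments": [
    {"hand":1,"dp":[0,0,0.01],"rot":[0,0,0]},
    {"hand":1,"dp":[0,0,0.01],"rot":[0,0,0]},
    {"hand":1,"dp":[0,0,0.01],"rot":[0,0,0]},
    {"hand":1,"dp":[0,0,0],"rot":[0,0,0]},
    {"hand":1,"dp":[0,0,0],"rot":[0,0,0]}
  ]
}}

```text
t: 26.85
tool_pos: [0.6314, -0.1936, 0.0202]
tcp_rot: [3.141, 0.0, 1.691]
ft_force: [-3.0, 1.1, 4.9]
width: 0.0396
gripper_force: 25.0
```

Call:
{"name": "apply_moves", "arguments": {
  "increments": [
    {"hand":-0.4,"dp":[0,0,0],"rot":[0,0,0]},
    {"hand":-0.4,"dp":[0,0,0],"rot":[0,0,0]},
    {"hand":-0.4,"dp":[0,0,0],"rot":[0,0,0]},
    {"hand":-0.4,"dp":[0,0,0],"rot":[0,0,0]},
    {"hand":-0.4,"dp":[0,0,-0.05],"rot":[0,0,0]}
  ]
}}

```text
t: 27.48
tool_pos: [0.631, -0.1934, 0.0244]
tcp_rot: [-3.141, -0.0, 1.691]
ft_force: [0.3, -0.7, -0.1]
width: 0.065
gripper_force: 0.0
```

Call:
{"name": "apply_moves", "arguments": {
  "increments": [
    {"hand":-0.4,"dp":[0,0,-0.2],"rot":[0,0,0]},
    {"hand":-0.4,"dp":[0,0,-0.3],"rot":[0,0,0]},
    {"hand":-0.4,"dp":[0,0,-0.3],"rot":[0,0,0]},
    {"hand":-0.4,"dp":[0,0,-0.15],"rot":[0,0,0]},
    {"hand":-0.4,"dp":[0,0,0],"rot":[0,0,0]}
  ]
}}

```text
t: 28.1
tool_pos: [0.6317, -0.1937, 0.1211]
tcp_rot: [3.14, 0.001, 1.691]
ft_force: [-0.3, 0.7, -1.4]
width: 0.0653
gripper_force: 0.0
```

Run:
```python
from look import *
p=st(); T,S=mods()
# R3 -> rej nest1, lens -y
m=(.482,.0063); am=d(97.6); q,a=place("rej",1,-1)
plan(p,[(*m,p[2],am),(*m,.0155,am),(*m,.09,a),(*q,.09,a),(*q,.0195,a)])
```

```text
t 28.1 tcp [ 0.6317 -0.1937  0.1211] rot [3.140e+00 1.000e-03 1.691e+00] F [-0.3  0.7 -1.4] w 0.0653
top R [0.5679 0.1917] [0.5829 0.1969] 90.1 [0.126, 0.069]
top R [0.4814 0.0062] [0.4823 0.0064] 98.8 [0.061, 0.041]
top R [0.467  0.2868] [0.4669 0.2867] 90.2 [0.038, 0.062]
top R [0.465  0.1848] [0.4652 0.1846] 96.3 [0.06, 0.04]
top G [ 0.6208 -0.1103] [ 0.6256 -0.0959] 90.1 [0.091, 0.104]
side R [0.4658 0.2869]
side R [0.5579 0.16  ]
side R [0.464  0.1853]
side R [0.4805 0.0067]
side G [ 0.6183 -0.1053]
side G [ 0.6318 -0.19  ]
side G [ 0.569  -0.2312]
[0.482 0.006 0.121 1.703] rot -0.02 dp [ 2.18 -1.22 -0.  ] norm 2.5
[0.482 0.006 0.016 1.703] rot 0.0 dp [0.   0.   1.06] norm 1.06
[0.482 0.006 0.09  1.463] rot 0.31 dp [ 0.    0.   -0.74] norm 0.74
[0.612 0.101 0.09  1.463] rot 0.0 dp [ 1.08  1.19 -0.  ] norm 1.61
[0.612 0.101 0.02  1.463] rot 0.0 dp [0.  0.  0.7] norm 0.7
```

Both greens sit in their nests (tags at (.621,-.110) and (.632,-.190)). Next is the red module nearest the middle.

Call:
{"name": "apply_moves", "arguments": {
  "increments": [
    {"hand":-0.4,"dp":[0.3,-0.17,0],"rot":[0,0,-0.02]},
    {"hand":-0.4,"dp":[0.5,-0.28,0],"rot":[0,0,0]},
    {"hand":-0.4,"dp":[0.5,-0.28,0],"rot":[0,0,0]},
    {"hand":-0.4,"dp":[0.5,-0.28,0],"rot":[0,0,0]},
    {"hand":-0.4,"dp":[0.38,-0.21,0],"rot":[0,0,0]}
  ]
}}

```text
t: 28.92
tool_pos: [0.4796, 0.0076, 0.1188]
tcp_rot: [-3.141, -0.0, 1.707]
ft_force: [0.8, 0.2, 0.8]
width: 0.0652
gripper_force: 0.0
```

Call:
{"name": "apply_moves", "arguments": {
  "increments": [
    {"hand":-0.4,"dp":[0,0,0],"rot":[0,0,0]},
    {"hand":-0.4,"dp":[0,0,0.1],"rot":[0,0,0]},
    {"hand":-0.4,"dp":[0,0,0.1],"rot":[0,0,0]},
    {"hand":-0.4,"dp":[0,0,0.1],"rot":[0,0,0]},
    {"hand":-0.4,"dp":[0,0,0.1],"rot":[0,0,0]}
  ]
}}

```text
t: 29.55
tool_pos: [0.4812, 0.0059, 0.0785]
tcp_rot: [-3.141, -0.0, 1.706]
ft_force: [0.3, -0.8, 0.7]
width: 0.0651
gripper_force: 0.0
```

Run:
```python
from look import *
p=st(); plan(p,[(.482,.0063,.0155,d(97.8))])
```

```text
t 29.55 tcp [0.4812 0.0059 0.0785] rot [-3.141 -0.     1.706] F [ 0.3 -0.8  0.7] w 0.0651
[0.482 0.006 0.016 1.707] rot -0.0 dp [0.   0.01 0.63] norm 0.63
```

Call:
{"name": "apply_moves", "arguments": {
  "increments": [
    {"hand":-0.4,"dp":[0,0,0.25],"rot":[0,0,0]},
    {"hand":-0.4,"dp":[0,0,0.25],"rot":[0,0,0]},
    {"hand":-0.4,"dp":[0,0,0.13],"rot":[0,0,0]},
    {"hand":-0.4,"dp":[0,0,0],"rot":[0,0,0]},
    {"hand":1,"dp":[0,0,0],"rot":[0,0,0]}
  ]
}}

```text
t: 30.18
tool_pos: [0.4818, 0.0062, 0.0175]
tcp_rot: [3.141, 0.0, 1.707]
ft_force: [-0.3, 0.2, 0.7]
width: 0.0594
gripper_force: 0.0
```

Call:
{"name": "apply_moves", "arguments": {
  "increments": [
    {"hand":1,"dp":[0,0,0],"rot":[0,0,0]},
    {"hand":1,"dp":[0,0,0],"rot":[0,0,0]},
    {"hand":1,"dp":[0,0,0],"rot":[0,0,0]},
    {"hand":1,"dp":[0,0,0],"rot":[0,0,0]},
    {"hand":1,"dp":[0,0,0],"rot":[0,0,0]}
  ]
}}

```text
t: 30.8
tool_pos: [0.4816, 0.0063, 0.0172]
tcp_rot: [3.141, 0.0, 1.707]
ft_force: [-0.9, 0.5, 5.6]
width: 0.0392
gripper_force: 25.0
```

Call:
{"name": "apply_moves", "arguments": {
  "increments": [
    {"hand":1,"dp":[0,0,-0.1],"rot":[0,0,0]},
    {"hand":1,"dp":[0,0,-0.25],"rot":[0,0,0]},
    {"hand":1,"dp":[0,0,-0.25],"rot":[0,0,0]},
    {"hand":1,"dp":[0,0,-0.15],"rot":[0,0,0.15]},
    {"hand":1,"dp":[0,0,0],"rot":[0,0,0.16]}
  ]
}}

```text
t: 31.42
tool_pos: [0.4818, 0.0062, 0.0934]
tcp_rot: [3.14, -0.0, 1.459]
ft_force: [-0.5, 0.1, -1.2]
width: 0.0399
gripper_force: 25.0
```

Call:
{"name": "apply_moves", "arguments": {
  "increments": [
    {"hand":1,"dp":[0.14,0.15,0],"rot":[0,0,0]},
    {"hand":1,"dp":[0.27,0.3,0],"rot":[0,0,0]},
    {"hand":1,"dp":[0.3,0.33,0],"rot":[0,0,0]},
    {"hand":1,"dp":[0.25,0.27,0],"rot":[0,0,0]},
    {"hand":1,"dp":[0.12,0.14,0],"rot":[0,0,0]}
  ]
}}

```text
t: 32.05
tool_pos: [0.612, 0.1018, 0.0916]
tcp_rot: [-3.141, 0.0, 1.464]
ft_force: [0.3, -0.2, -1.1]
width: 0.0397
gripper_force: 25.0
```

Call:
{"name": "apply_moves", "arguments": {
  "increments": [
    {"hand":1,"dp":[0,0,0],"rot":[0,0,0]},
    {"hand":1,"dp":[0,0,0],"rot":[0,0,0]},
    {"hand":1,"dp":[0,0,0.1],"rot":[0,0,0]},
    {"hand":1,"dp":[0,0,0.1],"rot":[0,0,0]},
    {"hand":1,"dp":[0,0,0],"rot":[0,0,0]}
  ]
}}

```text
t: 32.67
tool_pos: [0.6104, 0.1006, 0.0704]
tcp_rot: [-3.14, 0.0, 1.463]
ft_force: [0.1, -0.6, -0.7]
width: 0.0398
gripper_force: 25.0
```

Run:
```python
from look import *
p=st(); q,a=place("rej",1,-1); plan(p,[(*q,.0198,a)])
```

```text
t 32.67 tcp [0.6104 0.1006 0.0704] rot [-3.14   0.     1.463] F [ 0.1 -0.6 -0.7] w 0.0398
[0.612 0.101 0.02  1.463] rot 0.0 dp [0.   0.01 0.51] norm 0.51
```

Call:
{"name": "apply_moves", "arguments": {
  "increments": [
    {"hand":1,"dp":[0,0.01,0.2],"rot":[0,0,0]},
    {"hand":1,"dp":[0,0,0.17],"rot":[0,0,0]},
    {"hand":1,"dp":[0,0,0.08],"rot":[0,0,0]},
    {"hand":1,"dp":[0,0,0.02],"rot":[0,0,0]},
    {"hand":1,"dp":[0,0,0.01],"rot":[0,0,0]}
  ]
}}

```text
t: 33.3
tool_pos: [0.6124, 0.1008, 0.024]
tcp_rot: [3.141, -0.0, 1.463]
ft_force: [0.6, 0.4, -1.0]
width: 0.0396
gripper_force: 25.0
```

Call:
{"name": "apply_moves", "arguments": {
  "increments": [
    {"hand":1,"dp":[0,0,0.01],"rot":[0,0,0]},
    {"hand":1,"dp":[0,0,0.01],"rot":[0,0,0]},
    {"hand":1,"dp":[0,0,0],"rot":[0,0,0]},
    {"hand":1,"dp":[0,0,0],"rot":[0,0,0]},
    {"hand":1,"dp":[0,0,0],"rot":[0,0,0]}
  ]
}}

```text
t: 33.92
tool_pos: [0.6122, 0.1008, 0.0217]
tcp_rot: [3.142, -0.0, 1.463]
ft_force: [-0.1, -0.3, -1.1]
width: 0.0397
gripper_force: 25.0
```

Almost touching down. One more millimetre, then release and lift.

Call:
{"name": "apply_moves", "arguments": {
  "increments": [
    {"hand":1,"dp":[0,0,0.01],"rot":[0,0,0]},
    {"hand":1,"dp":[0,0,0],"rot":[0,0,0]},
    {"hand":-0.4,"dp":[0,0,0],"rot":[0,0,0]},
    {"hand":-0.4,"dp":[0,0,0],"rot":[0,0,0]},
    {"hand":-0.4,"dp":[0,0,0],"rot":[0,0,0]}
  ]
}}

```text
t: 34.55
tool_pos: [0.6121, 0.1008, 0.0206]
tcp_rot: [-3.142, 0.0, 1.463]
ft_force: [-0.0, 0.0, 0.9]
width: 0.0628
gripper_force: 0.0
```

Call:
{"name": "apply_moves", "arguments": {
  "increments": [
    {"hand":-0.4,"dp":[0,0,0],"rot":[0,0,0]},
    {"hand":-0.4,"dp":[0,0,-0.2],"rot":[0,0,0]},
    {"hand":-0.4,"dp":[0,0,-0.3],"rot":[0,0,0]},
    {"hand":-0.4,"dp":[0,0,-0.3],"rot":[0,0,0]},
    {"hand":-0.4,"dp":[0,0,-0.2],"rot":[0,0,0]}
  ]
}}

```text
t: 35.17
tool_pos: [0.6126, 0.1008, 0.1236]
tcp_rot: [3.139, -0.001, 1.463]
ft_force: [0.2, 0.5, 0.2]
width: 0.0653
gripper_force: 0.0
```

Run:
```python
from look import *
p=st(); T,S=mods()
m=(.4653,.1847); am=d(95.9); q,a=place("rej",2,1)
plan(p,[(*m,p[2],am),(*m,.0165,am),(*m,.09,a),(*q,.09,a),(*q,.0205,a)])
```

```text
t 35.17 tcp [0.6126 0.1008 0.1236] rot [ 3.139e+00 -1.000e-03  1.463e+00] F [0.2 0.5 0.2] w 0.0653
top R [0.4671 0.2868] [0.4671 0.287 ] 90.2 [0.038, 0.061]
top G [ 0.6315 -0.1945] [ 0.6364 -0.1908] 90.1 [0.126, 0.091]
top G [ 0.621  -0.1102] [ 0.6256 -0.1068] 90.1 [0.126, 0.091]
top G [ 0.5776 -0.2   ] [ 0.5917 -0.1971] 90.1 [0.125, 0.067]
side R [0.4658 0.2869]
side R [0.5582 0.16  ]
side R [0.4638 0.1863]
side R [0.6119 0.1055]
side G [ 0.6213 -0.1058]
side G [ 0.6321 -0.1901]
side G [ 0.5687 -0.2303]
[0.465 0.185 0.124 1.674] rot -0.27 dp [ 0.99 -1.38 -0.  ] norm 1.7
[0.465 0.185 0.016 1.674] rot 0.0 dp [0.   0.   1.07] norm 1.07
[0.465 0.185 0.09  1.463] rot 0.27 dp [ 0.    0.   -0.74] norm 0.74
[0.621 0.184 0.09  1.463] rot 0.0 dp [ 0.16  1.55 -0.  ] norm 1.56
[0.621 0.184 0.02  1.463] rot 0.0 dp [0.  0.  0.7] norm 0.7
```

Call:
{"name": "apply_moves", "arguments": {
  "increments": [
    {"hand":-0.4,"dp":[0,0,0],"rot":[0,0,-0.13]},
    {"hand":-0.4,"dp":[0,0,0],"rot":[0,0,-0.14]},
    {"hand":-0.4,"dp":[0.33,-0.46,0],"rot":[0,0,0]},
    {"hand":-0.4,"dp":[0.33,-0.46,0],"rot":[0,0,0]},
    {"hand":-0.4,"dp":[0.33,-0.46,0],"rot":[0,0,0]}
  ]
}}

```text
t: 36.0
tool_pos: [0.4625, 0.1851, 0.119]
tcp_rot: [-3.139, 0.0, 1.675]
ft_force: [-0.2, 1.2, -0.1]
width: 0.0648
gripper_force: 0.0
```

Call:
{"name": "apply_moves", "arguments": {
  "increments": [
    {"hand":-0.4,"dp":[0,0,0],"rot":[0,0,0]},
    {"hand":-0.4,"dp":[0,0,0.1],"rot":[0,0,0]},
    {"hand":-0.4,"dp":[0,0,0.1],"rot":[0,0,0]},
    {"hand":-0.4,"dp":[0,0,0.1],"rot":[0,0,0]},
    {"hand":-0.4,"dp":[0,0,0.1],"rot":[0,0,0]}
  ]
}}

```text
t: 36.62
tool_pos: [0.4647, 0.1845, 0.0795]
tcp_rot: [-3.141, 0.0, 1.675]
ft_force: [-0.0, 0.0, -0.2]
width: 0.0653
gripper_force: 0.0
```

Run:
```python
from look import *
p=st(); T,S=mods(); plan(p,[(.4653,.1847,.0165,d(95.9))])
```

```text
t 36.62 tcp [0.4647 0.1845 0.0795] rot [-3.141  0.     1.675] F [-0.   0.  -0.2] w 0.0653
top R [0.6124 0.101 ] [0.6166 0.1029] 90.1 [0.126, 0.087]
top G [ 0.6315 -0.1945] [ 0.6364 -0.1908] 90.1 [0.091, 0.126]
top G [ 0.621  -0.1101] [ 0.6256 -0.1068] 90.1 [0.126, 0.091]
top G [ 0.5776 -0.2   ] [ 0.5919 -0.1971] 90.1 [0.125, 0.067]
side R [0.4661 0.2866]
side R [0.558 0.16 ]
side R [0.463  0.1859]
side R [0.6123 0.1053]
side G [ 0.6214 -0.1056]
side G [ 0.6321 -0.1901]
side G [ 0.5687 -0.2303]
[0.465 0.185 0.016 1.674] rot 0.0 dp [0.   0.01 0.63] norm 0.63
```

Call:
{"name": "apply_moves", "arguments": {
  "increments": [
    {"hand":-0.4,"dp":[0,0,0.25],"rot":[0,0,0]},
    {"hand":-0.4,"dp":[0,0,0.25],"rot":[0,0,0]},
    {"hand":-0.4,"dp":[0,0,0.13],"rot":[0,0,0]},
    {"hand":-0.4,"dp":[0,0,0],"rot":[0,0,0]},
    {"hand":1,"dp":[0,0,0],"rot":[0,0,0]}
  ]
}}

```text
t: 37.45
tool_pos: [0.4651, 0.185, 0.0187]
tcp_rot: [3.14, -0.0, 1.675]
ft_force: [0.0, 0.2, 0.1]
width: 0.059
gripper_force: 0.0
```

Call:
{"name": "apply_moves", "arguments": {
  "increments": [
    {"hand":1,"dp":[0,0,0],"rot":[0,0,0]},
    {"hand":1,"dp":[0,0,0],"rot":[0,0,0]},
    {"hand":1,"dp":[0,0,0],"rot":[0,0,0]},
    {"hand":1,"dp":[0,0,0],"rot":[0,0,0]},
    {"hand":1,"dp":[0,0,0],"rot":[0,0,0]}
  ]
}}

```text
t: 38.08
tool_pos: [0.4649, 0.1849, 0.0182]
tcp_rot: [3.141, -0.0, 1.675]
ft_force: [-1.0, -0.5, 5.5]
width: 0.04
gripper_force: 24.7
```

Call:
{"name": "apply_moves", "arguments": {
  "increments": [
    {"hand":1,"dp":[0,0,-0.1],"rot":[0,0,0]},
    {"hand":1,"dp":[0,0,-0.25],"rot":[0,0,0]},
    {"hand":1,"dp":[0,0,-0.25],"rot":[0,0,0]},
    {"hand":1,"dp":[0,0,-0.15],"rot":[0,0,0.13]},
    {"hand":1,"dp":[0,0,0],"rot":[0,0,0.14]}
  ]
}}

```text
t: 38.7
tool_pos: [0.4651, 0.185, 0.0945]
tcp_rot: [3.14, -0.001, 1.46]
ft_force: [-0.2, -0.0, -2.0]
width: 0.0401
gripper_force: 24.7
```

Call:
{"name": "apply_moves", "arguments": {
  "increments": [
    {"hand":1,"dp":[0.02,0.2,0],"rot":[0,0,0]},
    {"hand":1,"dp":[0.04,0.4,0],"rot":[0,0,0]},
    {"hand":1,"dp":[0.04,0.42,0],"rot":[0,0,0]},
    {"hand":1,"dp":[0.04,0.35,0],"rot":[0,0,0]},
    {"hand":1,"dp":[0.02,0.18,0],"rot":[0,0,0]}
  ]
}}

```text
t: 39.33
tool_pos: [0.6217, 0.1839, 0.0926]
tcp_rot: [-3.141, 0.0, 1.463]
ft_force: [0.1, 0.4, -2.2]
width: 0.0401
gripper_force: 24.7
```

Call:
{"name": "apply_moves", "arguments": {
  "increments": [
    {"hand":1,"dp":[0,0,0],"rot":[0,0,0]},
    {"hand":1,"dp":[0,0,0],"rot":[0,0,0]},
    {"hand":1,"dp":[0,0,0.1],"rot":[0,0,0]},
    {"hand":1,"dp":[0,0,0.1],"rot":[0,0,0]},
    {"hand":1,"dp":[0,0,0],"rot":[0,0,0]}
  ]
}}

```text
t: 39.95
tool_pos: [0.6196, 0.184, 0.0713]
tcp_rot: [-3.14, 0.001, 1.464]
ft_force: [-0.2, -0.4, -2.1]
width: 0.0402
gripper_force: 24.7
```

Run:
```python
from look import *
p=st(); q,a=place("rej",2,1); plan(p,[(*q,.0205,a)])
```

```text
t 39.95 tcp [0.6196 0.184  0.0713] rot [-3.140e+00  1.000e-03  1.464e+00] F [-0.2 -0.4 -2.1] w 0.0402
[0.621 0.184 0.02  1.463] rot 0.0 dp [0.   0.01 0.51] norm 0.51
```

Call:
{"name": "apply_moves", "arguments": {
  "increments": [
    {"hand":1,"dp":[0,0.01,0.2],"rot":[0,0,0]},
    {"hand":1,"dp":[0,0,0.17],"rot":[0,0,0]},
    {"hand":1,"dp":[0,0,0.08],"rot":[0,0,0]},
    {"hand":1,"dp":[0,0,0.02],"rot":[0,0,0]},
    {"hand":1,"dp":[0,0,0.01],"rot":[0,0,0]}
  ]
}}

```text
t: 40.58
tool_pos: [0.6216, 0.1841, 0.0249]
tcp_rot: [3.141, -0.0, 1.463]
ft_force: [0.4, 0.1, -0.9]
width: 0.0401
gripper_force: 24.7
```

Call:
{"name": "apply_moves", "arguments": {
  "increments": [
    {"hand":1,"dp":[0,0,0.01],"rot":[0,0,0]},
    {"hand":1,"dp":[0,0,0.01],"rot":[0,0,0]},
    {"hand":1,"dp":[0,0,0],"rot":[0,0,0]},
    {"hand":1,"dp":[0,0,0],"rot":[0,0,0]},
    {"hand":1,"dp":[0,0,0],"rot":[0,0,0]}
  ]
}}

```text
t: 41.2
tool_pos: [0.6214, 0.184, 0.0227]
tcp_rot: [3.141, -0.0, 1.463]
ft_force: [0.4, -0.2, -0.8]
width: 0.0402
gripper_force: 24.7
```

Call:
{"name": "apply_moves", "arguments": {
  "increments": [
    {"hand":-0.4,"dp":[0,0,0],"rot":[0,0,0]},
    {"hand":-0.4,"dp":[0,0,0],"rot":[0,0,0]},
    {"hand":-0.4,"dp":[0,0,0],"rot":[0,0,0]},
    {"hand":-0.4,"dp":[0,0,0],"rot":[0,0,0]},
    {"hand":-0.4,"dp":[0,0,-0.05],"rot":[0,0,0]}
  ]
}}

```text
t: 41.82
tool_pos: [0.6212, 0.184, 0.0275]
tcp_rot: [-3.141, 0.0, 1.463]
ft_force: [-0.7, 0.3, -0.2]
width: 0.0652
gripper_force: 0.0
```

Call:
{"name": "apply_moves", "arguments": {
  "increments": [
    {"hand":-0.4,"dp":[0,0,-0.2],"rot":[0,0,0]},
    {"hand":-0.4,"dp":[0,0,-0.3],"rot":[0,0,0]},
    {"hand":-0.4,"dp":[0,0,-0.3],"rot":[0,0,0]},
    {"hand":-0.4,"dp":[0,0,-0.15],"rot":[0,0,0]},
    {"hand":-0.4,"dp":[0,0,0],"rot":[0,0,0]}
  ]
}}

```text
t: 42.45
tool_pos: [0.6218, 0.1841, 0.124]
tcp_rot: [3.14, -0.001, 1.463]
ft_force: [-0.6, -0.4, -0.8]
width: 0.065
gripper_force: 0.0
```

Run:
```python
from look import *
p=st(); T,S=mods()
m=(.467,.2869); am=d(90); q,a=place("rej",3,1)
plan(p,[(*m,p[2],am),(*m,.0165,am),(*m,.09,a),(*q,.09,a),(*q,.0205,a)])
```

```text
t 42.45 tcp [0.6218 0.1841 0.124 ] rot [ 3.140e+00 -1.000e-03  1.463e+00] F [-0.6 -0.4 -0.8] w 0.065
top R [0.6122 0.1012] [0.6108 0.0855] 88.6 [0.074, 0.084]
top R [0.4664 0.2881] [0.4669 0.296 ] 90.2 [0.043, 0.038]
top G [ 0.6315 -0.1945] [ 0.6364 -0.1908] 90.1 [0.091, 0.126]
top G [ 0.621 -0.11 ] [ 0.6256 -0.1068] 90.1 [0.126, 0.091]
top G [ 0.5775 -0.2   ] [ 0.5917 -0.1971] 90.1 [0.068, 0.125]
side R [0.4658 0.2869]
side R [0.6217 0.1884]
side R [0.5579 0.16  ]
side R [0.6124 0.1053]
side G [ 0.6213 -0.1056]
side G [ 0.6321 -0.1901]
side G [ 0.5687 -0.2303]
[0.467 0.287 0.124 1.571] rot -0.14 dp [ 1.03 -1.55 -0.  ] norm 1.86
[0.467 0.287 0.016 1.571] rot 0.0 dp [0.   0.   1.08] norm 1.08
[0.467 0.287 0.09  1.463] rot 0.14 dp [ 0.    0.   -0.74] norm 0.74
[0.631 0.278 0.09  1.463] rot 0.0 dp [ 0.09  1.64 -0.  ] norm 1.64
[0.631 0.278 0.02  1.463] rot 0.0 dp [0.  0.  0.7] norm 0.7
```

Call:
{"name": "apply_moves", "arguments": {
  "increments": [
    {"hand":-0.4,"dp":[0,0,0],"rot":[0,0,-0.14]},
    {"hand":-0.4,"dp":[0.25,-0.38,0],"rot":[0,0,0]},
    {"hand":-0.4,"dp":[0.28,-0.42,0],"rot":[0,0,0]},
    {"hand":-0.4,"dp":[0.28,-0.42,0],"rot":[0,0,0]},
    {"hand":-0.4,"dp":[0.22,-0.33,0],"rot":[0,0,0]}
  ]
}}

```text
t: 43.28
tool_pos: [0.4643, 0.2872, 0.1217]
tcp_rot: [-3.14, 0.0, 1.574]
ft_force: [-0.2, 0.1, 0.7]
width: 0.065
gripper_force: 0.0
```

Call:
{"name": "apply_moves", "arguments": {
  "increments": [
    {"hand":-0.4,"dp":[0,0,0],"rot":[0,0,0]},
    {"hand":-0.4,"dp":[0,0,0.1],"rot":[0,0,0]},
    {"hand":-0.4,"dp":[0,0,0.1],"rot":[0,0,0]},
    {"hand":-0.4,"dp":[0,0,0.1],"rot":[0,0,0]},
    {"hand":-0.4,"dp":[0,0,0.1],"rot":[0,0,0]}
  ]
}}

```text
t: 43.9
tool_pos: [0.4663, 0.2862, 0.0815]
tcp_rot: [-3.141, 0.0, 1.573]
ft_force: [-0.2, 0.7, -0.8]
width: 0.0648
gripper_force: 0.0
```

Run:
```python
from look import *
p=st(); T,S=mods(); plan(p,[(.467,.2869,.0165,d(90))])
```

```text
t 43.9 tcp [0.4663 0.2862 0.0815] rot [-3.141  0.     1.573] F [-0.2  0.7 -0.8] w 0.0648
top R [0.6216 0.1844] [0.625  0.1871] 90.1 [0.126, 0.091]
top R [0.6124 0.101 ] [0.6166 0.1029] 90.1 [0.126, 0.087]
top R [0.5678 0.1918] [0.5831 0.197 ] 90.1 [0.126, 0.069]
top G [ 0.6315 -0.1945] [ 0.6364 -0.1908] 90.1 [0.091, 0.126]
top G [ 0.6209 -0.1101] [ 0.6256 -0.1068] 90.1 [0.126, 0.091]
top G [ 0.5776 -0.2   ] [ 0.5919 -0.1971] 90.1 [0.125, 0.067]
side R [0.4651 0.2875]
side R [0.6217 0.1885]
side R [0.5581 0.1601]
side R [0.6124 0.1053]
side G [ 0.6213 -0.1056]
side G [ 0.6321 -0.1901]
side G [ 0.5687 -0.2304]
[0.467 0.287 0.016 1.571] rot 0.0 dp [0.01 0.01 0.65] norm 0.65
```

Call:
{"name": "apply_moves", "arguments": {
  "increments": [
    {"hand":-0.4,"dp":[0.01,0,0.25],"rot":[0,0,0]},
    {"hand":-0.4,"dp":[0,0,0.25],"rot":[0,0,0]},
    {"hand":-0.4,"dp":[0,0,0.16],"rot":[0,0,0]},
    {"hand":-0.4,"dp":[0,0,0],"rot":[0,0,0]},
    {"hand":1,"dp":[0,0,0],"rot":[0,0,0]}
  ]
}}

```text
t: 44.72
tool_pos: [0.4666, 0.2879, 0.0177]
tcp_rot: [3.141, -0.001, 1.573]
ft_force: [0.5, 0.4, 0.2]
width: 0.0594
gripper_force: 0.0
```

Call:
{"name": "apply_moves", "arguments": {
  "increments": [
    {"hand":1,"dp":[0,0,0],"rot":[0,0,0]},
    {"hand":1,"dp":[0,0,0],"rot":[0,0,0]},
    {"hand":1,"dp":[0,0,0],"rot":[0,0,0]},
    {"hand":1,"dp":[0,0,0],"rot":[0,0,0]},
    {"hand":1,"dp":[0,0,0],"rot":[0,0,0]}
  ]
}}

```text
t: 45.35
tool_pos: [0.4665, 0.2878, 0.0173]
tcp_rot: [3.141, -0.0, 1.573]
ft_force: [-0.2, -0.5, 5.7]
width: 0.0397
gripper_force: 25.0
```

Call:
{"name": "apply_moves", "arguments": {
  "increments": [
    {"hand":1,"dp":[0,0,-0.1],"rot":[0,0,0]},
    {"hand":1,"dp":[0,0,-0.25],"rot":[0,0,0]},
    {"hand":1,"dp":[0,0,-0.25],"rot":[0,0,0]},
    {"hand":1,"dp":[0,0,-0.15],"rot":[0,0,0.14]},
    {"hand":1,"dp":[0,0,0],"rot":[0,0,0]}
  ]
}}

```text
t: 45.98
tool_pos: [0.4665, 0.2878, 0.093]
tcp_rot: [3.14, -0.001, 1.464]
ft_force: [-0.2, 0.4, -1.8]
width: 0.0399
gripper_force: 25.0
```

Call:
{"name": "apply_moves", "arguments": {
  "increments": [
    {"hand":1,"dp":[0.01,0.2,0],"rot":[0,0,0]},
    {"hand":1,"dp":[0.02,0.42,0],"rot":[0,0,0]},
    {"hand":1,"dp":[0.02,0.45,0],"rot":[0,0,0]},
    {"hand":1,"dp":[0.02,0.38,0],"rot":[0,0,0]},
    {"hand":1,"dp":[0.02,0.19,0],"rot":[0,0,0]}
  ]
}}

```text
t: 46.6
tool_pos: [0.6324, 0.278, 0.0896]
tcp_rot: [-3.14, 0.001, 1.464]
ft_force: [0.1, -0.2, -1.1]
width: 0.0397
gripper_force: 25.0
```

Call:
{"name": "apply_moves", "arguments": {
  "increments": [
    {"hand":1,"dp":[0,0,0],"rot":[0,0,0]},
    {"hand":1,"dp":[0,0,0],"rot":[0,0,0]},
    {"hand":1,"dp":[0,0,0.1],"rot":[0,0,0]},
    {"hand":1,"dp":[0,0,0.1],"rot":[0,0,0]},
    {"hand":1,"dp":[0,0,0],"rot":[0,0,0]}
  ]
}}

```text
t: 47.22
tool_pos: [0.6293, 0.2788, 0.0703]
tcp_rot: [-3.14, 0.001, 1.464]
ft_force: [-0.1, -0.8, -1.3]
width: 0.04
gripper_force: 25.0
```

Run:
```python
from look import *
p=st(); q,a=place("rej",3,1); plan(p,[(*q,.0205,a)])
```

```text
t 47.23 tcp [0.6293 0.2788 0.0703] rot [-3.140e+00  1.000e-03  1.464e+00] F [-0.1 -0.8 -1.3] w 0.04
[0.631 0.278 0.02  1.463] rot 0.0 dp [-0.01  0.02  0.5 ] norm 0.5
```

Call:
{"name": "apply_moves", "arguments": {
  "increments": [
    {"hand":1,"dp":[0,0.01,0.2],"rot":[0,0,0]},
    {"hand":1,"dp":[0,0,0.17],"rot":[0,0,0]},
    {"hand":1,"dp":[0,0,0.08],"rot":[0,0,0]},
    {"hand":1,"dp":[0,0,0.02],"rot":[0,0,0]},
    {"hand":1,"dp":[0,0,0.01],"rot":[0,0,0]}
  ]
}}

```text
t: 47.85
tool_pos: [0.6313, 0.2789, 0.0239]
tcp_rot: [3.141, -0.0, 1.463]
ft_force: [0.8, -0.6, -0.7]
width: 0.0402
gripper_force: 25.0
```

Call:
{"name": "apply_moves", "arguments": {
  "increments": [
    {"hand":1,"dp":[0,0,0.01],"rot":[0,0,0]},
    {"hand":1,"dp":[0,0,0.01],"rot":[0,0,0]},
    {"hand":1,"dp":[0,0,0],"rot":[0,0,0]},
    {"hand":1,"dp":[0,0,0],"rot":[0,0,0]},
    {"hand":1,"dp":[0,0,0],"rot":[0,0,0]}
  ]
}}

```text
t: 48.48
tool_pos: [0.6312, 0.2789, 0.0217]
tcp_rot: [3.142, -0.0, 1.463]
ft_force: [-0.5, 0.7, -1.1]
width: 0.0398
gripper_force: 25.0
```

Call:
{"name": "apply_moves", "arguments": {
  "increments": [
    {"hand":-0.4,"dp":[0,0,0],"rot":[0,0,0]},
    {"hand":-0.4,"dp":[0,0,0],"rot":[0,0,0]},
    {"hand":-0.4,"dp":[0,0,0],"rot":[0,0,0]},
    {"hand":-0.4,"dp":[0,0,0],"rot":[0,0,0]},
    {"hand":-0.4,"dp":[0,0,-0.05],"rot":[0,0,0]}
  ]
}}

```text
t: 49.1
tool_pos: [0.6309, 0.2788, 0.0264]
tcp_rot: [-3.141, 0.0, 1.463]
ft_force: [0.3, 0.5, -0.2]
width: 0.065
gripper_force: 0.0
```

Call:
{"name": "apply_moves", "arguments": {
  "increments": [
    {"hand":-0.4,"dp":[0,0,-0.3],"rot":[0,0,0]},
    {"hand":-0.4,"dp":[0,0,-0.5],"rot":[0,0,0]},
    {"hand":-0.4,"dp":[0,0,-0.5],"rot":[0,0,0]},
    {"hand":-0.4,"dp":[0,0,-0.5],"rot":[0,0,0]},
    {"hand":-0.4,"dp":[0,0,-0.3],"rot":[0,0,0]}
  ]
}}

```text
t: 49.72
tool_pos: [0.6314, 0.279, 0.2403]
tcp_rot: [3.139, -0.001, 1.463]
ft_force: [0.2, 0.5, 0.3]
width: 0.0653
gripper_force: 0.0
```

Call:
{"name": "apply_moves", "arguments": {
  "increments": [
    {"hand":-0.4,"dp":[0,-0.5,0],"rot":[0,0,0]},
    {"hand":-0.4,"dp":[0,-0.5,0],"rot":[0,0,0]},
    {"hand":-0.4,"dp":[0,-0.5,0],"rot":[0,0,0]},
    {"hand":-0.4,"dp":[0.3,-0.4,0],"rot":[0,0,0]},
    {"hand":-0.4,"dp":[0.4,0,0],"rot":[0,0,0]}
  ]
}}

```text
t: 50.35
tool_pos: [0.4479, 0.3696, 0.2386]
tcp_rot: [3.14, -0.002, 1.464]
ft_force: [0.6, 0.1, -0.1]
width: 0.0647
gripper_force: 0.0
```

Run:
```python
from look import *
p=st(); T,S=mods()
a=cv2.resize(T[170:290,165:425],None,fx=2,fy=2,interpolation=2);b=cv2.resize(S[150:330,170:330],None,fx=3,fy=3,interpolation=2)[:540,:480]
o=np.zeros((540,1000,3),np.uint8);o[:240,:520]=a;o[:,520:]=b
cv2.imwrite("pics/end.png",cv2.resize(cv2.convertScaleAbs(o[:,:,::-1],alpha=1.3),(800,432)))
```

```text
t 50.35 tcp [0.4479 0.3696 0.2386] rot [ 3.140e+00 -2.000e-03  1.464e+00] F [ 0.6  0.1 -0.1] w 0.0647
top R [0.6311 0.2787] [0.6354 0.282 ] 90.1 [0.126, 0.092]
top R [0.6216 0.1844] [0.625  0.1871] 90.1 [0.126, 0.091]
top R [0.6124 0.101 ] [0.6166 0.1029] 90.1 [0.126, 0.087]
top R [0.5679 0.1917] [0.5829 0.1969] 90.1 [0.069, 0.126]
top G [ 0.6314 -0.1945] [ 0.6364 -0.1908] 90.1 [0.126, 0.091]
top G [ 0.621  -0.1101] [ 0.6256 -0.1068] 90.1 [0.126, 0.091]
top G [ 0.5776 -0.2   ] [ 0.5919 -0.1971] 90.1 [0.067, 0.125]
side R [0.6313 0.2829]
side R [0.6217 0.1885]
side R [0.558 0.16 ]
side R [0.6124 0.1053]
side G [ 0.6213 -0.1056]
side G [ 0.6321 -0.1901]
side G [ 0.5687 -0.2303]
```

View pics/end.png

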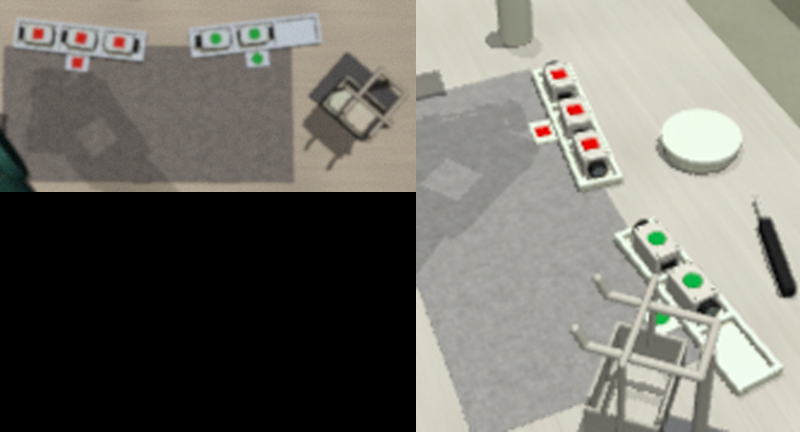

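The final view shows three reds and two greens flat in their nests, and the basket hanging across both prongs. The top and side offsets agree for all five tags, so they sit at equal height. The arm is clear, so I'm handing in.

```bash
python3 -c "
from workcell import robot
print(robot.hand_in())"
```

```text
the job is handed in; nothing more can be done
None
```

I handed the job in at about 50 s of robot time: the basket hangs by its bail across both prongs, and all five modules present (two green, three red) lie tag up in nests of their matching trays; the hand-in call returned no verdict.

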